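# Index a stool leg in the drilling cradle

### The job

Get the stool leg (the turned one with the stub sticking out) ready for drilling: lay it fully down in both V-blocks of the cradle, with its stub's end next to the scale, and rolled so that the stub points the same way as the index arm. It is a long way to roll, so let go in the V-blocks and take a fresh grip as needed; do not move the index arm, and leave the other things on the bench where they are.

Things in the scene. Friction and masses are not known exactly. Their poses are not given: they have to be found in the camera images.
- leg: turned stool leg of pale wood, lying; round, 36 mm thick (x -85 to +120 mm), 250 mm long, tapered foot at -x. Axes: x along the leg to its stub's end, centre line at y 0, z +18 mm; origin halfway along, on the bench as it first lies. A round stub, 14 mm thick, stands out 40 mm at x +100 mm along body (0, 0.981, -0.192): to +y, 11 degrees below level, tip on the bench. Balance point near x +8 mm.
- stub_tip (a point): centre of the stub's end face, 58 mm from the leg's centre line
- leg_stub_end (a point): centre of the leg's end face nearest the stub, on the centre line (body x = +125 mm)
- leg_foot_end (a point): centre of the leg's tapered foot end, on the centre line (body x = -125 mm)
- jig: dark wooden drilling cradle, fixed; origin: centre of underside, x along it to the end plate, z up. Base 320 x 100 x 16 mm; two 90 degree V-blocks, 18 mm long, at x -100 and +30 mm, open upwards, 54 mm wide at the mouth; end plate at x +140 mm with a round scale, 126 mm high. A seated leg's centre line is at y 0, z 80 mm along jig x; its middle goes to x -35 mm, so its stub is at x +65 mm.
- pointer: dark steel index arm on the scale, 65 mm long, 10 mm wide, preset to this job's angle. Origin: its pivot at jig (115, 0, 80) mm, on a seated leg's centre line; x axis is the jig's x; z axis is the way it points (from 20 degrees towards jig +y to 29 degrees towards jig -y of straight up). Stiff, but can be knocked out of its setting.
- pointer_tip (a point): tip of the index arm, 65 mm from its pivot
- oil: bottle of finishing oil, 46 mm across, 125 mm high, standing; origin: centre of its underside, on the bench
- wax: round wax tin, 58 mm across, 36 mm high; origin: centre of its underside, on the bench
- blank: part-turned wooden blank: a 36 mm square block 50 mm long (body x = -15 to +35 mm) with a round end 30 mm thick (to x = -49 mm), lying; origin: centre of its underside, on the bench
- sander: cork sanding block with a wooden back, 100 x 58 x 40 mm; origin: centre of its underside, on the bench
- spanner: flat steel spanner, 170 mm long, lying; origin: centre of its underside, on the bench
- spray: tall spray can, 56 mm across, 180 mm high, standing; origin: centre of its underside, on the bench
- cup: pale turned wooden cup, 72 mm across, 85 mm high, standing; origin: centre of its underside, on the bench

How it is judged:
By the outcome, as a careful person would: the job done as asked, in the order asked, and still so for the second after the job is handed in, with the robot touching nothing.
It also fails if it takes over 67 s, if anything falls off the work surface, if the arm or the gripper's body presses on something with over 40 N, if the wrist force passes 120 N, or if a joint passes its speed limit or range.

### The arm

A 6-joint arm with a two-finger parallel gripper is mounted at the origin on the work surface. World frame = base frame: x ahead of the robot, y to its left, z up, the work surface at z = 0. Lengths are in m, angles in rad, forces in N, time in s.
With the tool pointing down it reaches from about 0.25 to 0.8 m from the base axis. Payload 8.5 kg.
Tool frame: the origin (TCP) lies at the very end of the fingers, on their centre line; the grasp point (between the pads) lies 19 mm behind it (r.tcp_to_grasp is the z of the grasp point in the tool frame, in m); z points along the fingers, y is the direction in which the jaws open and shut (so a half turn about z gives the same grasp; the last joint's range is limited). The gripper opens to 85 mm and grips with 20 to 120 N. Pads are 22 mm wide; open, the fingers measure 114 mm over their backs; the gripper's body (76 mm by 85 mm) begins 54 mm behind the grasp point. The pads swing forward as they close: fully open they stand 13 mm farther back than shut.
Start: joints at [-1.185, 0.238, -0.013, 1.319, 0, 1.571], TCP at [0.198, -0.486, 0.231] pointing down, gripper open.
Joint ranges: [-2.66, 2.66], [-1.03, 1.9], [-1.14, 1.46], [-1.82, 2.27], [-1.45, 1.34], [-3.14, 3.14]. Speed limits (rad/s): [2.22, 2.22, 2.79, 3.14, 3.14, 3.14].

### API

Orientations are given as a rotation vector (axis times angle).
In Python, from bench import r gives the robot as it stands.
- The arm moves only by the tool step_arm, never from a script. Its argument "targets" is a list of rows, each an object of numbers: "tx", "ty", "tz": the shift along the tool's x, y, z in mm; "ax", "ay", "az": the turn, a rotation vector about the tool's x, y, z in rad. In form: [{"tx": .., "ty": .., "tz": .., "ax": .., "ay": .., "az": ..}, ...]. A call has 1 to 5 rows; each row is the pose to reach, as a shift and turn from the pose measured when the call began, along the tool's axes at that moment; what a row does not reach only later rows make up. A row lasts 1/10 s, in which the tool goes at most 50 mm and 8.59 degrees, less where a joint would pass 70% of its speed; a pose out of reach is approached as far as the arm can. A call with a gripper value outside its range is refused whole. "fingers" is the finger opening in mm, from 0 to 85.4, set as the call begins (left out, the last holds). The fingers move at their own pace and stop on an object; "force" is the grip in N (left out, the last holds). Time passes only in rows, so rows that repeat a pose let the fingers close. It gives the time, the measured TCP pose, the force and the opening at its end, in the units of the state.
- r.get_state(): the state, without advancing time (a new reading comes with each control period).
- r.read_camera(name): name is "scene" or "top" or "wrist"; returns a dict with "frame" (420x560x3 uint8, red, green, blue), "fx", "fy", "cx", "cy" (pixels), "world_to_cam" (4x4, takes a point from world to camera coordinates). Camera axes: x right, y up, looking along -z (the intrinsics and any distortion apply to the point x, -y, -z); pixel columns grow to the right and rows downward; lengths in m; the calibration is good to about 2 mm. A picture is of the moment at which its call begins. There is no depth.
- r.hand_in(): hands the job in, once; it reports no verdict.
The state is a dict: "clock": time; "joints": joint angles; "qd": joint speeds; "tau": joint torques, N m; "tool_pos": TCP position; "tool_rot": TCP orientation; "wrist_force": force on the tool from outside, world axes, zero at the start; "torque": the same for the moment, N m; "grip_width": finger opening in m.
Only numpy, scipy, OpenCV 4.12 (cv2) and the standard library are available. Lean on these libraries where they do the work, as an engineer would, in place of code of your own. Each camera call takes 0.05 s, during which the arm holds its last target. There are 200 camera calls.

## Working session

There is one attempt and no reset: what is moved stays moved. The work goes in short steps, Python scripts to look and compute and a tool call to move; the robot and the scene stay as the last step left them, time stands still between calls to the robot, and variables do not carry over. Pictures are saved under pics/ and viewed, about 8 in all and at most 12, crops included, and the job is handed in when it is done.

Besides the shell and the picture viewer there is one more tool, called in YAML: its name, and indented under it one key for each argument. step_arm: Moves the arm, as the interface text tells. Its arguments: {"type":"object","properties":{"targets":{"type":"array"},"fingers":{"type":"number"},"force":{"type":"number"}},"required":["targets"]}

```bash
mkdir -p pics; ls
python3 - <<'E'
from bench import r
import cv2
s=r.get_state(); print(s)
for n in ("scene","top"):
    c=r.read_camera(n); cv2.imwrite(f"pics/{n}0.png",c["frame"][:,:,::-1])
    print(n,[c[k] for k in("fx","fy","cx","cy")],c["world_to_cam"].tolist(),[k for k in c])
E
```

```text
pics
{'clock': 0.0, 'joints': array([-1.18498625e+00,  2.38761185e-01, -1.42474481e-02,  1.31920639e+00,
        5.99382925e-06,  1.57080698e+00]), 'qd': array([-0.00057965, -0.0001857 , -0.00208223,  0.00134254,  0.00085666,
       -0.00196766]), 'tau': array([-9.93234462e-04, -5.38776755e+01,  3.46435940e+01,  1.82849821e-02,
       -1.13814976e-04,  3.50795233e-05]), 'tool_pos': array([ 0.19740782, -0.48602323,  0.23069056]), 'tool_rot': array([-3.08195616e+00, -6.01993827e-01,  4.17811298e-04]), 'wrist_force': array([-0.58951258, -0.45030122, -0.01977476]), 'torque': array([-0.02995684,  0.01813179,  0.00760029]), 'grip_width': 0.08528880401973175}
scene [493.18455021963666, 493.18455021963666, 287.342593941546, 214.80622369329583] [[0.7235964000717405, 0.6901309590681557, -0.011291994460014372, -0.3967532650447901], [-0.5809259538791632, 0.6177676203737718, 0.5299888709466561, 0.2573494920516342], [0.37273755634870176, -0.3769382264422047, 0.8479294118815572, -1.5518708348695325], [0.0, 0.0, 0.0, 1.0]] ['frame', 'fx', 'fy', 'cx', 'cy', 'world_to_cam']
top [411.4364716905171, 411.4364716905171, 277.64370601238704, 215.08724872492843] [[0.013234298792951054, -0.9999124052172335, 0.00018769162461008105, 0.0030064224121267515], [0.9952495332165194, 0.013190689710895025, 0.09645917445868532, -0.5305567934150094], [-0.09645320092023434, -0.0010897695343258034, 0.9953369240787779, -1.0026645742197615], [0.0, 0.0, 0.0, 1.0]] ['frame', 'fx', 'fy', 'cx', 'cy', 'world_to_cam']
```

View pics/top0.png

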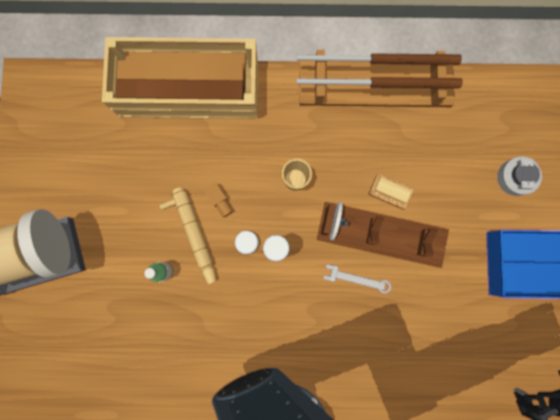

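View pics/scene0.png

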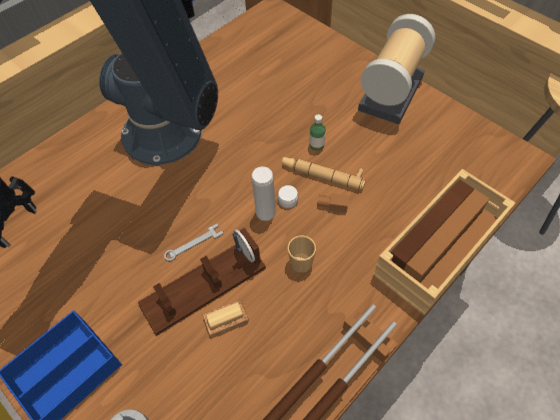

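```bash
cat > h.py <<'E'
import numpy as np, cv2
from scipy.spatial.transform import Rotation as R
def K(c): return np.array([[c["fx"],0,c["cx"]],[0,c["fy"],c["cy"]],[0,0,1]])
def ray(c,u,v):
    W=np.array(c["world_to_cam"]); d=np.array([(u-c["cx"])/c["fx"],-(v-c["cy"])/c["fy"],-1.])
    return -W[:3,:3].T@W[:3,3], W[:3,:3].T@d
def plane(c,u,v,z):
    o,d=ray(c,u,v); return o+d*(z-o[2])/d[2]
def proj(c,p):
    W=np.array(c["world_to_cam"]); q=W[:3,:3]@np.asarray(p)+W[:3,3]
    return np.array([c["cx"]+c["fx"]*q[0]/-q[2], c["cy"]-c["fy"]*q[1]/-q[2]])
def two(c1,p1,c2,p2):
    o1,d1=ray(c1,*p1); o2,d2=ray(c2,*p2)
    A=np.stack([d1,-d2],1); t=np.linalg.lstsq(A,o2-o1,rcond=None)[0]
    a=o1+d1*t[0]; b=o2+d2*t[1]; return (a+b)/2, np.linalg.norm(a-b)
E
python3 - <<'E'
from h import *
from bench import r
t=r.read_camera("top"); s=r.read_camera("scene")
f=t["frame"]; 
hsv=cv2.cvtColor(f,cv2.COLOR_RGB2HSV)
for p in [(195,230),(168,204),(230,230),(390,250),(370,245),(338,220),(150,220)]: print(p,f[p[1],p[0]],hsv[p[1],p[0]])
a=cv2.resize(f[170:300,130:270],None,fx=2.8,fy=2.8,interpolation=cv2.INTER_CUBIC)
b=cv2.resize(f[190:280,310:460],None,fx=2.6,fy=2.6,interpolation=cv2.INTER_CUBIC)
g=s["frame"]
c=cv2.resize(g[140:210,270:380],None,fx=3.6,fy=3.6,interpolation=cv2.INTER_CUBIC)
d=cv2.resize(g[220:335,130:275],None,fx=2.7,fy=2.7,interpolation=cv2.INTER_CUBIC)
out=np.zeros((600,800,3),np.uint8)
for im,x,y in((a,0,0),(b,400,0),(c,0,345 if False else 348),(d,400,270)):
    im=im[:600-y,:800-x]; out[y:y+im.shape[0],x:x+im.shape[1]]=im
cv2.imwrite("pics/c1.png",out[:,:,::-1])
E
```

```text
(195, 230) [207 175 114] [ 20 115 207]
(168, 204) [219 187 125] [ 20 109 219]
(230, 230) [187 135  73] [ 16 155 187]
(390, 250) [126  78  45] [ 12 164 126]
(370, 245) [117  73  42] [ 12 163 117]
(338, 220) [224 225 216] [ 33  10 225]
(150, 220) [199 145  80] [ 16 152 199]
```

View pics/c1.png

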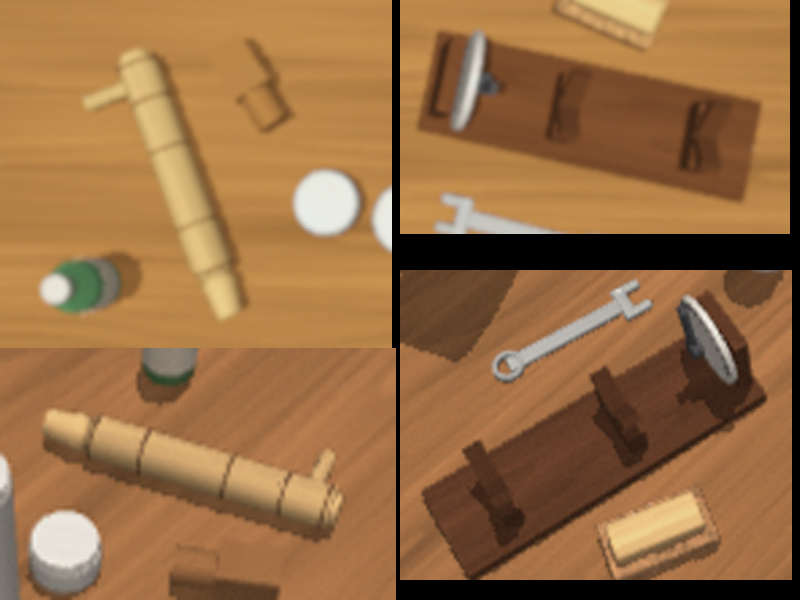

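Run:
```python
from h import *
from bench import r
t=r.read_camera("top")
f=t["frame"]; hsv=cv2.cvtColor(f,cv2.COLOR_RGB2HSV)
m=((hsv[...,0]>=17)&(hsv[...,1]<138)&(hsv[...,1]>70)&(hsv[...,2]>120)).astype(np.uint8)
roi=np.zeros_like(m); roi[180:295,155:225]=1
n,l,st,ce=cv2.connectedComponentsWithStats(m*roi); i=1+st[1:,4].argmax(); L=(l==i).astype(np.uint8)
print(st[i]); body=cv2.morphologyEx(L,cv2.MORPH_OPEN,cv2.getStructuringElement(cv2.MORPH_ELLIPSE,(9,9)))
ys,xs=np.nonzero(body); P=np.array([plane(t,x,y,.018)[:2] for x,y in zip(xs,ys)])
c=P.mean(0); w,V=np.linalg.eigh(np.cov(P.T)); d=V[:,1]*np.sign(V[0,1]); s=(P-c)@d
print("leg dir",np.degrees(np.arctan2(d[1],d[0])),"len",np.ptp(s),"width",np.ptp((P-c)@V[:,0]),"mid",c+d*(s.max()+s.min())/2)
ys,xs=np.nonzero(L-cv2.bitwise_and(L,body)); print("L all extent")
ys,xs=np.nonzero(L); P2=np.array([plane(t,x,y,.018)[:2] for x,y in zip(xs,ys)]); s2=(P2-c)@d; print(np.ptp(s2),"mid",c+d*(s2.max()+s2.min())/2, "stub tip",P2[((P2-c)@np.array([-d[1],d[0]])).argmax()])
for nm,u,v in[("LT",324.6,201.5),("LB",316.9,240),("RT",448.5,228.5),("RB",441.9,266.9)]: print(nm,plane(t,u,v,.016))
q=np.array([plane(t,u,v,.016) for u,v in[(324.6,201.5),(316.9,240),(448.5,228.5),(441.9,266.9)]])
print("jig c",q.mean(0),"dx",q[:2].mean(0)-q[2:].mean(0),"sizes",np.linalg.norm(q[0]-q[2]),np.linalg.norm(q[0]-q[1]))
dx=(q[:2].mean(0)-q[2:].mean(0))[:2];print(np.degrees(np.arctan2(dx[1],dx[0])))
for nm,u,v,z in[("spray",277,248,.18),("wax",246,242,.036),("oil",152,272,.125),("cup",297,174,.085)]: print(nm,plane(t,u,v,z))
```

```text
[ 159  187   57   97 1479]
leg dir 22.30129181190923 len 0.25581461102573566 width 0.041129353488561365 mid [0.47960556 0.21950996]
L all extent
0.2562882208893701 mid [0.47938647 0.2194201 ] stub tip [0.55027912 0.30968869]
LT [ 0.56752835 -0.10833735  0.016     ]
LB [ 0.46993663 -0.08924212  0.016     ]
RT [ 0.5032104  -0.42009412  0.016     ]
RB [ 0.40708668 -0.40107157  0.016     ]
jig c [ 0.48694052 -0.25468629  0.016     ] dx [0.06358395 0.31179311 0.        ] sizes 0.3183222831439604 0.09944230027810452
78.47372344456943
spray [0.44585934 0.01029744 0.18      ]
wax [0.46196922 0.0869283  0.036     ]
oil [0.38982271 0.28798967 0.125     ]
cup [ 0.62345952 -0.03474768  0.085     ]
```

```bash
cat >> h.py <<'E'
def pose(p,h,tilt=0,ax=None):
    """tool down, tool x heading h deg, then tilt deg about world-horizontal axis heading ax"""
    X=np.array([np.cos(np.radians(h)),np.sin(np.radians(h)),0]);Z=np.array([0,0,-1.])
    M=np.stack([X,np.cross(Z,X),Z],1)
    if tilt: a=np.radians(ax); M=R.from_rotvec(np.radians(tilt)*np.array([np.cos(a),np.sin(a),0])).as_matrix()@M
    return np.array(p,float),R.from_matrix(M)
def cur(s): return np.array(s["tool_pos"]),R.from_rotvec(s["tool_rot"])
def rel(A,B):
    d=A[1].inv().apply(B[0]-A[0])*1000; w=(A[1].inv()*B[1]).as_rotvec()
    return "tx %.1f ty %.1f tz %.1f ax %.3f ay %.3f az %.3f"%(*d,*w)
E
python3 - <<'E'
from h import *
from bench import r
A=cur(r.get_state())
for p,h in[((.28,-.30,.30),65),((.38,-.08,.30),108),((.46,.12,.30),151),((.487,.2225,.20),194),((.487,.2225,.13),202.3)]:
    B=pose(p,h); print(rel(A,B)); A=B
E
```

```text
tx 146.5 ty -141.5 tz -68.9 ax -0.001 ay -0.000 az -0.749
tx 241.6 ty -2.3 tz 0.0 ax 0.000 ay 0.000 az -0.750
tx 165.5 ty 137.9 tz 0.0 ax 0.000 ay 0.000 az -0.750
tx 26.1 ty 102.7 tz 100.0 ax 0.000 ay 0.000 az -0.750
tx 0.0 ty 0.0 tz 70.0 ax 0.000 ay 0.000 az -0.145
```

step_arm:
  targets:
    - {"tx": 146,"ty": -142,"tz": -69,"az": -0.75}
    - {"tx": 146,"ty": -142,"tz": -69,"az": -0.75}
    - {"tx": 146,"ty": -142,"tz": -69,"az": -0.75}
    - {"tx": 146,"ty": -142,"tz": -69,"az": -0.75}
    - {"tx": 146,"ty": -142,"tz": -69,"az": -0.75}

```text
$.targets[0]: bad value
```

step_arm:
  targets:
    - {"tx": 242,"ty": -2,"tz": 0,"az": -0.75}
    - {"tx": 242,"ty": -2,"tz": 0,"az": -0.75}
    - {"tx": 242,"ty": -2,"tz": 0,"az": -0.75}
    - {"tx": 242,"ty": -2,"tz": 0,"az": -0.75}
    - {"tx": 242,"ty": -2,"tz": 0,"az": -0.75}

```text
$.targets[0]: bad value
```

step_arm:
  targets:
    - {"tx": 165,"ty": 138,"tz": 0,"az": -0.75}
    - {"tx": 165,"ty": 138,"tz": 0,"az": -0.75}
    - {"tx": 165,"ty": 138,"tz": 0,"az": -0.75}
    - {"tx": 165,"ty": 138,"tz": 0,"az": -0.75}
    - {"tx": 165,"ty": 138,"tz": 0,"az": -0.75}

```text
$.targets[0]: bad value
```

step_arm:
  targets:
    - {"tx": 146,"ty": -142,"tz": -69,"ax": 0,"ay": 0,"az": -0.75}
    - {"tx": 146,"ty": -142,"tz": -69,"ax": 0,"ay": 0,"az": -0.75}
    - {"tx": 146,"ty": -142,"tz": -69,"ax": 0,"ay": 0,"az": -0.75}
    - {"tx": 146,"ty": -142,"tz": -69,"ax": 0,"ay": 0,"az": -0.75}
    - {"tx": 146,"ty": -142,"tz": -69,"ax": 0,"ay": 0,"az": -0.75}

```text
clock: 0.75
tool_pos: [0.2803, -0.2969, 0.3019]
tool_rot: [2.64, 1.7, 0.002]
wrist_force: [0.7, -0.2, -0.2]
grip_width: 0.0854
```

step_arm:
  targets:
    - {"tx": 242,"ty": -2,"tz": 0,"ax": 0,"ay": 0,"az": -0.75}
    - {"tx": 242,"ty": -2,"tz": 0,"ax": 0,"ay": 0,"az": -0.75}
    - {"tx": 242,"ty": -2,"tz": 0,"ax": 0,"ay": 0,"az": -0.75}
    - {"tx": 242,"ty": -2,"tz": 0,"ax": 0,"ay": 0,"az": -0.75}
    - {"tx": 242,"ty": -2,"tz": 0,"ax": 0,"ay": 0,"az": -0.75}

```text
clock: 1.25
tool_pos: [0.3789, -0.0736, 0.3022]
tool_rot: [1.836, 2.546, 0.002]
wrist_force: [0.6, -0.7, -0.4]
grip_width: 0.0853
```

step_arm:
  targets:
    - {"tx": 165,"ty": 138,"tz": 0,"ax": 0,"ay": 0,"az": -0.75}
    - {"tx": 165,"ty": 138,"tz": 0,"ax": 0,"ay": 0,"az": -0.75}
    - {"tx": 165,"ty": 138,"tz": 0,"ax": 0,"ay": 0,"az": -0.75}
    - {"tx": 165,"ty": 138,"tz": 0,"ax": 0,"ay": 0,"az": -0.75}
    - {"tx": 165,"ty": 138,"tz": 0,"ax": 0,"ay": 0,"az": -0.75}

```text
clock: 1.75
tool_pos: [0.4588, 0.1304, 0.3018]
tool_rot: [0.771, 3.043, 0.002]
wrist_force: [0.2, -1.1, 0.4]
grip_width: 0.0857
```

step_arm:
  targets:
    - {"tx": 26,"ty": 103,"tz": 100,"ax": 0,"ay": 0,"az": -0.75}
    - {"tx": 26,"ty": 103,"tz": 100,"ax": 0,"ay": 0,"az": -0.75}
    - {"tx": 26,"ty": 103,"tz": 100,"ax": 0,"ay": 0,"az": -0.75}
    - {"tx": 26,"ty": 103,"tz": 100,"ax": 0,"ay": 0,"az": -0.75}
    - {"tx": 26,"ty": 103,"tz": 100,"ax": 0,"ay": 0,"az": -0.75}

```text
clock: 2.25
tool_pos: [0.4844, 0.2342, 0.2]
tool_rot: [0.395, -3.116, 0.002]
wrist_force: [0.1, -0.9, 0.2]
grip_width: 0.0855
```

Run:
```python
from h import *
from bench import r
w=r.read_camera("wrist"); s=r.get_state()
cv2.imwrite("pics/w1.png",w["frame"][:,:,::-1])
print(s["tool_pos"],s["tool_rot"],s["joints"])
B=pose((.487,.2225,.10),202.3); print(rel(cur(s),B))
print(proj(w,(.487,.2225,.018)),proj(w,s["tool_pos"]))
```

```text
[0.48467901 0.2339218  0.20080036] [-4.08755787e-01  3.11443968e+00 -8.79066971e-04] [ 4.50039636e-01  2.72192741e-01 -4.55307921e-02  1.25282735e+00
 -6.70766377e-04  1.89040591e-01]
tx 0.7 ty -11.6 tz 100.8 ax -0.001 ay 0.000 az -0.128
[269.06568186 183.84773351] [279.95610189 275.33429564]
```

View pics/w1.png

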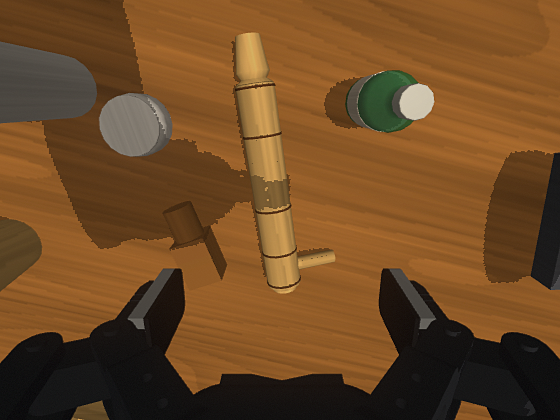

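Run:
```python
from h import *
from bench import r
w=r.read_camera("wrist"); s=r.get_state()
hsv=cv2.cvtColor(w["frame"],cv2.COLOR_RGB2HSV)
pts=[]
f=w["frame"].astype(int)
for v in range(95,245,10):
    row=f[v]; g=(row[:,2]*1.0/row[:,0]>0.42)&(hsv[v,:,0]>=15)
    x=np.nonzero(g[215:320])[0]+215
    if len(x): pts.append((np.median(x),v,len(x),x.min(),x.max()))
print(np.array(pts))
for p in [(247.5,33),(284,292),(335,258),(279,250)]: print(plane(w,*p,.018)[:2])
P=np.array([plane(w,p[0],p[1],.018)[:2] for p in pts if 30<p[2]<60]); d=P[-1]-P[0]
vx,vy,x0,y0=cv2.fitLine(P.astype(np.float32),cv2.DIST_HUBER,0,.001,.001).ravel();print(np.degrees(np.arctan2(vy,vx)),x0,y0, "at x=.487 y=",y0+(.487-x0)*vy/vx)
```

```text
[[261.5  95.    8.  238.  276. ]
 [248.  105.   11.  240.  277. ]
 [255.5 115.    6.  241.  277. ]
 [257.5 125.    8.  243.  280. ]
 [254.5 135.   10.  244.  281. ]
 [269.5 145.    4.  261.  274. ]
 [258.  155.    4.  252.  273. ]
 [264.  165.    8.  249.  271. ]
 [254.  175.    3.  251.  285. ]
 [254.  185.    4.  252.  268. ]
 [260.  195.    7.  254.  287. ]
 [267.  205.    5.  256.  288. ]
 [267.5 215.    8.  257.  290. ]
 [264.  225.    1.  264.  264. ]
 [261.  235.    3.  260.  287. ]]
[0.36227131 0.17080615]
[0.60157948 0.26840213]
[0.54788472 0.30997337]
[0.5543233 0.2501672]Traceback (most recent call last):
  File "<stdin>", line 13, in <module>
IndexError: index -1 is out of bounds for axis 0 with size 0
```

step_arm:
  targets:
    - {"tx": 0,"ty": -12,"tz": 100,"ax": 0,"ay": 0,"az": -0.128}
    - {"tx": 0,"ty": -12,"tz": 100,"ax": 0,"ay": 0,"az": -0.128}
    - {"tx": 0,"ty": -12,"tz": 100,"ax": 0,"ay": 0,"az": -0.128}
    - {"tx": 0,"ty": -12,"tz": 100,"ax": 0,"ay": 0,"az": -0.128}
  fingers: 60
  force: 60

```text
clock: 2.75
tool_pos: [0.4878, 0.2217, 0.1019]
tool_rot: [-0.58, 3.088, -0.001]
wrist_force: [0.5, -0.1, 1.6]
grip_width: 0.06
```

Run:
```python
from h import *
from bench import r
s=r.get_state();print(s["tool_pos"],s["grip_width"])
print(rel(cur(s),pose((.487,.2225,.005),202.3)))
```

```text
[0.48779009 0.22172692 0.10192073] 0.06004827228119102
tx 0.4 ty 1.1 tz 96.9 ax -0.001 ay -0.000 az -0.018
```

step_arm:
  targets:
    - {"tx": 0,"ty": 1,"tz": 40,"ax": 0,"ay": 0,"az": -0.018}
    - {"tx": 0,"ty": 1,"tz": 70,"ax": 0,"ay": 0,"az": -0.018}
    - {"tx": 0,"ty": 1,"tz": 88,"ax": 0,"ay": 0,"az": -0.018}
    - {"tx": 0,"ty": 1,"tz": 97,"ax": 0,"ay": 0,"az": -0.018}
    - {"tx": 0,"ty": 1,"tz": 97,"ax": 0,"ay": 0,"az": -0.018}

```text
clock: 3.25
tool_pos: [0.4885, 0.2232, 0.0061]
tool_rot: [-0.606, 3.081, -0.0]
wrist_force: [-0.2, -0.3, 0.5]
grip_width: 0.0597
```

step_arm:
  targets:
    - {"tx": 0,"ty": 0,"tz": 0,"ax": 0,"ay": 0,"az": 0}
    - {"tx": 0,"ty": 0,"tz": 0,"ax": 0,"ay": 0,"az": 0}
    - {"tx": 0,"ty": 0,"tz": 0,"ax": 0,"ay": 0,"az": 0}
    - {"tx": 0,"ty": 0,"tz": 0,"ax": 0,"ay": 0,"az": 0}
    - {"tx": 0,"ty": 0,"tz": 0,"ax": 0,"ay": 0,"az": 0}
  fingers: 20
  force: 60

```text
clock: 3.75
tool_pos: [0.4901, 0.224, 0.0084]
tool_rot: [-0.605, 3.077, 0.001]
wrist_force: [-0.4, -0.5, 9.6]
grip_width: 0.0337
```

step_arm:
  targets:
    - {"tx": 0,"ty": 0,"tz": 0,"ax": 0,"ay": 0,"az": 0}
    - {"tx": 0,"ty": 0,"tz": 0,"ax": 0,"ay": 0,"az": 0}
    - {"tx": 0,"ty": 0,"tz": 4,"ax": 0,"ay": 0,"az": 0}
    - {"tx": 0,"ty": 0,"tz": 8,"ax": 0,"ay": 0,"az": 0}
    - {"tx": 0,"ty": 0,"tz": 8,"ax": 0,"ay": 0,"az": 0}
  fingers: 50

```text
clock: 4.25
tool_pos: [0.4895, 0.2238, -0.0005]
tool_rot: [-0.605, 3.079, 0.001]
wrist_force: [-0.6, -0.0, -0.1]
grip_width: 0.0504
```

step_arm:
  targets:
    - {"tx": 0,"ty": 0,"tz": 0,"ax": 0,"ay": 0,"az": 0}
    - {"tx": 0,"ty": 0,"tz": 0,"ax": 0,"ay": 0,"az": 0}
    - {"tx": 0,"ty": 0,"tz": 0,"ax": 0,"ay": 0,"az": 0}
    - {"tx": 0,"ty": 0,"tz": 0,"ax": 0,"ay": 0,"az": 0}
  fingers: 20
  force: 60

```text
clock: 4.65
tool_pos: [0.4894, 0.2237, -0.0005]
tool_rot: [-0.605, 3.079, 0.001]
wrist_force: [-1.7, 0.0, 2.0]
grip_width: 0.0342
```

Run:
```python
from h import *
from bench import r
s=r.get_state();print(s["tool_pos"],s["grip_width"],s["wrist_force"],s["torque"])
w=r.read_camera("wrist");a=w["frame"]
cv2.imwrite("pics/w2.png",a[:,:,::-1])
```

```text
[ 4.89351567e-01  2.23734267e-01 -4.77129392e-04] 0.03417808135580213 [-1.68052527  0.02438504  2.03700056] [-0.02644743  0.28920942 -0.01874928]
```

View pics/w2.png

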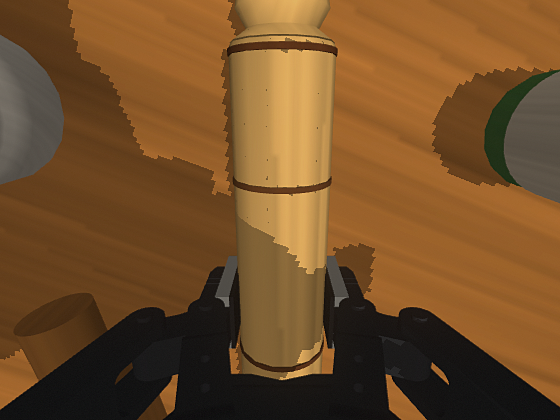

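Run:
```python
from h import *
A=pose((.4894,.2237,0),202.3)
for p,h in[((.4894,.2237,.20),202.3),((.49,.09,.28),222),((.485,-.12,.28),245),((.4821,-.2785,.24),258.5)]:
    B=pose(p,h); print(rel(A,B)); A=B
```

```text
tx 0.0 ty 0.0 tz -200.0 ax 0.000 ay 0.000 az 0.000
tx 50.2 ty -123.9 tz -80.0 ax 0.000 ay 0.000 az -0.344
tx 144.2 ty -152.7 tz 0.0 ax 0.000 ay 0.000 az -0.401
tx 144.9 ty -64.4 tz 40.0 ax 0.000 ay 0.000 az -0.236
```

step_arm:
  targets:
    - {"tx": 0,"ty": 0,"tz": -15,"ax": 0,"ay": 0,"az": 0}
    - {"tx": 0,"ty": 0,"tz": -50,"ax": 0,"ay": 0,"az": 0}
    - {"tx": 0,"ty": 0,"tz": -100,"ax": 0,"ay": 0,"az": 0}
    - {"tx": 0,"ty": 0,"tz": -150,"ax": 0,"ay": 0,"az": 0}
    - {"tx": 0,"ty": 0,"tz": -200,"ax": 0,"ay": 0,"az": 0}

```text
clock: 5.2
tool_pos: [0.4882, 0.2232, 0.2013]
tool_rot: [-0.605, 3.079, 0.001]
wrist_force: [1.5, 0.3, -2.1]
grip_width: 0.0345
```

step_arm:
  targets:
    - {"tx": 10,"ty": -20,"tz": -40,"ax": 0,"ay": 0,"az": -0.06}
    - {"tx": 20,"ty": -50,"tz": -80,"ax": 0,"ay": 0,"az": -0.14}
    - {"tx": 35,"ty": -85,"tz": -80,"ax": 0,"ay": 0,"az": -0.24}
    - {"tx": 50,"ty": -124,"tz": -80,"ax": 0,"ay": 0,"az": -0.344}

```text
clock: 5.6
tool_pos: [0.4891, 0.0887, 0.2824]
tool_rot: [-1.13, 2.925, -0.001]
wrist_force: [0.6, 0.2, -2.7]
grip_width: 0.0348
```

step_arm:
  targets:
    - {"tx": 30,"ty": -30,"tz": 0,"ax": 0,"ay": 0,"az": -0.08}
    - {"tx": 60,"ty": -60,"tz": 0,"ax": 0,"ay": 0,"az": -0.16}
    - {"tx": 90,"ty": -92,"tz": 0,"ax": 0,"ay": 0,"az": -0.24}
    - {"tx": 118,"ty": -124,"tz": 0,"ax": 0,"ay": 0,"az": -0.32}
    - {"tx": 144,"ty": -153,"tz": 0,"ax": 0,"ay": 0,"az": -0.4}

```text
clock: 6.1
tool_pos: [0.485, -0.1234, 0.2819]
tool_rot: [-1.693, 2.64, -0.003]
wrist_force: [1.1, 0.0, -1.5]
grip_width: 0.0343
```

step_arm:
  targets:
    - {"tx": 35,"ty": -16,"tz": 0,"ax": 0,"ay": 0,"az": -0.06}
    - {"tx": 75,"ty": -32,"tz": 10,"ax": 0,"ay": 0,"az": -0.12}
    - {"tx": 110,"ty": -48,"tz": 20,"ax": 0,"ay": 0,"az": -0.18}
    - {"tx": 145,"ty": -64,"tz": 30,"ax": 0,"ay": 0,"az": -0.236}
    - {"tx": 145,"ty": -64,"tz": 40,"ax": 0,"ay": 0,"az": -0.236}

```text
clock: 6.6
tool_pos: [0.4826, -0.286, 0.2404]
tool_rot: [-1.99, 2.426, -0.005]
wrist_force: [0.8, 0.3, -1.8]
grip_width: 0.0344
```

Run:
```python
from h import *
from bench import r
s=r.get_state();print(s["clock"],s["tool_pos"],s["grip_width"],s["wrist_force"],s["torque"],s["joints"])
print(rel(cur(s),pose((.4821,-.2785,.20),258.5)))
t=r.read_camera("top")["frame"]; g=r.read_camera("scene")["frame"]; w=r.read_camera("wrist")["frame"]
out=np.zeros((600,800,3),np.uint8)
b=cv2.resize(t[150:320,270:480],(400,324),interpolation=cv2.INTER_CUBIC)
d=cv2.resize(g[200:335,120:285],(400,327),interpolation=cv2.INTER_CUBIC)
out[:324,:400]=b; out[:327,400:]=d; out[330:600,:360]=cv2.resize(w,(360,270)); out[330:600,400:]=cv2.resize(g[215:275,220:309],(400,270),interpolation=cv2.INTER_CUBIC)
cv2.imwrite("pics/c2.png",out[:,:,::-1])
```

```text
6.6 [ 0.48255013 -0.28597866  0.24038599] 0.034407100064823136 [ 0.83733378  0.34325137 -1.82955287] [ 0.01415632 -0.01872021 -0.00153775] [-0.53653322  0.29423095  0.08733627  1.35932225  0.00282077 -1.91066461]
tx -7.2 ty 2.1 tz 40.4 ax -0.005 ay 0.001 az 0.004
```

View pics/c2.png

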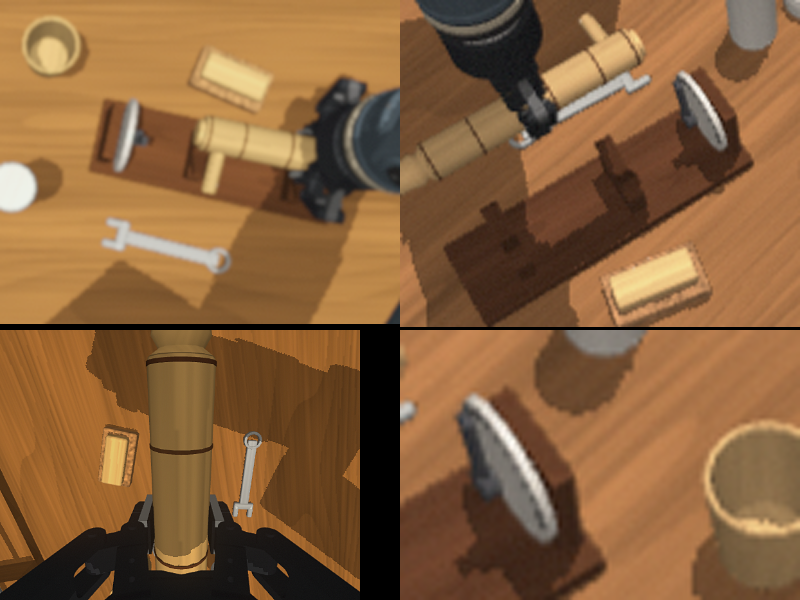

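```bash
cat >> h.py <<'E'
YAW=78.5; J0=np.array([.487,-.2547,0])
def jw(p):  # jig m -> world
    return R.from_euler("z",YAW,degrees=True).apply(p)+J0
def grip(jx,zc,tilt,flip=0,jy=0,off=.0185):
    """tool pose holding leg axis at jig (jx,jy,zc), tilted about jig x by tilt deg"""
    P,Q=pose((0,0,0),YAW+180+flip,tilt,YAW)
    return jw((jx,jy,zc))+Q.apply([0,0,off]),Q
E
python3 - <<'E'
from h import *
from bench import r
g=r.read_camera("scene"); t=r.read_camera("top")
print("pivot",proj(g,jw((.115,0,.08))),proj(t,jw((.115,0,.08))))
for a in(-30,-20,-10,0,10,20):
    q=np.radians(a); p=jw((.115,.065*np.sin(q),.08+.065*np.cos(q))); print(a,proj(g,p),proj(t,p))
A=cur(r.get_state())
for x in (grip(-.0243,.2,0),grip(-.0243,.2,42),grip(-.0243,.1,42),grip(-.0243,.085,42)): print(rel(A,x),x[0]); A=x
E
```

```text
pivot [236.97619994 248.28707601] [341.88016896 222.37083666]
-30 [241.83155119 246.9820972 ] [348.67555656 206.20931157]
-20 [239.37169922 242.93311968] [348.1398067  210.44459682]
-10 [236.84123191 239.064562  ] [347.39505265 215.11232407]
0 [234.32886196 235.51036163] [346.46586073 220.04717851]
10 [231.92122932 232.39011067] [345.38520662 225.06925554]
20 [229.69891922 229.80395425] [344.19283252 229.99369882]
tx -2.1 ty 1.6 tz 60.6 ax -0.006 ay 0.002 az 0.007 [ 0.48215536 -0.27851217  0.1815    ]
tx -0.0 ty 12.4 tz -4.8 ax -0.733 ay 0.000 az 0.000 [ 0.47002495 -0.27604421  0.18625182]
tx -0.0 ty -66.9 tz 74.3 ax 0.000 ay 0.000 az 0.000 [ 0.47002495 -0.27604421  0.08625182]
tx -0.0 ty -10.0 tz 11.1 ax 0.000 ay 0.000 az 0.000 [ 0.47002495 -0.27604421  0.07125182]
```

step_arm:
  targets:
    - {"tx": -2,"ty": 2,"tz": 40,"ax": -0.006,"ay": 0.002,"az": 0.007}
    - {"tx": -2,"ty": 2,"tz": 60,"ax": -0.006,"ay": 0.002,"az": 0.007}
    - {"tx": -2,"ty": 2,"tz": 60,"ax": -0.006,"ay": 0.002,"az": 0.007}

```text
clock: 7.15
tool_pos: [0.4808, -0.2767, 0.1804]
tool_rot: [1.989, -2.431, -0.006]
wrist_force: [-0.4, 0.0, -2.0]
grip_width: 0.0347
```

step_arm:
  targets:
    - {"tx": 0,"ty": 3,"tz": 0,"ax": -0.15,"ay": 0,"az": 0}
    - {"tx": 0,"ty": 5,"tz": -1,"ax": -0.3,"ay": 0,"az": 0}
    - {"tx": 0,"ty": 8,"tz": -2,"ax": -0.45,"ay": 0,"az": 0}
    - {"tx": 0,"ty": 10,"tz": -3,"ax": -0.6,"ay": 0,"az": 0}
    - {"tx": 0,"ty": 12,"tz": -5,"ax": -0.733,"ay": 0,"az": 0}

```text
clock: 7.65
tool_pos: [0.4704, -0.274, 0.1875]
tool_rot: [1.628, -1.986, -0.769]
wrist_force: [0.5, -0.7, -1.9]
grip_width: 0.0345
```

Run:
```python
from h import *
from bench import r
s=r.get_state();print(s["tool_pos"],s["wrist_force"],s["torque"],s["joints"]); A=cur(s)
for x in (grip(-.0243,.11,42),grip(-.0243,.084,42)): print(rel(A,x),x[0])
```

```text
[ 0.47042016 -0.27402221  0.18747518] [ 0.45189219 -0.70347188 -1.88752222] [-0.18786792 -0.92957677 -0.00969953] [-0.43747776  0.87720083  0.70649013  2.1238916  -0.16013352 -1.74977654]
tx 2.1 ty -61.4 tz 67.5 ax 0.005 ay -0.002 az 0.002 [ 0.47002495 -0.27604421  0.09625182]
tx 2.1 ty -78.9 tz 86.7 ax 0.005 ay -0.002 az 0.002 [ 0.47002495 -0.27604421  0.07025182]
```

step_arm:
  targets:
    - {"tx": 2,"ty": -25,"tz": 28,"ax": 0,"ay": 0,"az": 0}
    - {"tx": 2,"ty": -45,"tz": 50,"ax": 0,"ay": 0,"az": 0}
    - {"tx": 2,"ty": -61,"tz": 67,"ax": 0,"ay": 0,"az": 0}
    - {"tx": 2,"ty": -61,"tz": 67,"ax": 0,"ay": 0,"az": 0}

```text
clock: 8.05
tool_pos: [0.4704, -0.2753, 0.0953]
tool_rot: [1.628, -1.984, -0.77]
wrist_force: [0.1, -0.4, -1.8]
grip_width: 0.0344
```

Run:
```python
from h import *
from bench import r
s=r.get_state();print(s["tool_pos"],s["wrist_force"],s["joints"]); A=cur(s)
for z in (.09,.084,.080): print(rel(A,grip(-.0243,z,42)))
t=r.read_camera("top"); g=r.read_camera("scene")
# expected end positions in the images at zc .11
for n,c in(("top",t),("scene",g)): print(n,[proj(c,jw((x,y,.11))).round(1) for x,y in((.09,0),(.09,.018),(.09,-.018),(.04,0))])
b=cv2.resize(t["frame"][190:280,310:430],(560,420),interpolation=cv2.INTER_CUBIC)
cv2.imwrite("pics/c3.png",b[:,:,::-1])
```

```text
[ 0.47044189 -0.27529429  0.09527293] [ 0.05165639 -0.36126435 -1.79930338] [-0.43877923  0.92184275  0.56400917  1.93824334 -0.16157535 -1.75148323]
tx 0.8 ty -12.6 tz 14.2 ax 0.007 ay -0.002 az 0.003
tx 0.8 ty -16.7 tz 18.7 ax 0.007 ay -0.002 az 0.003
tx 0.8 ty -19.4 tz 21.6 ax 0.007 ay -0.002 az 0.003
top [array([354.6, 223.6]), array([353.1, 231.3]), array([356.2, 216. ]), array([376.1, 228.3])]
scene [array([227.1, 247.7]), array([223.3, 242.4]), array([230.9, 253. ]), array([209.4, 258.2])]
```

View pics/c3.png

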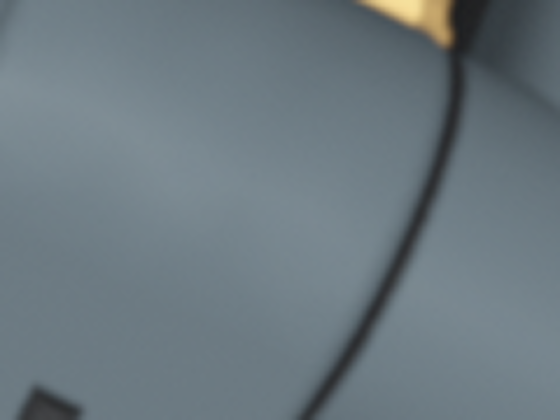

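step_arm:
  targets:
    - {"tx": 1,"ty": -7,"tz": 7,"ax": 0,"ay": 0,"az": 0}
    - {"tx": 1,"ty": -13,"tz": 14,"ax": 0,"ay": 0,"az": 0}
    - {"tx": 1,"ty": -16,"tz": 17.5,"ax": 0,"ay": 0,"az": 0}
    - {"tx": 1,"ty": -16,"tz": 17.5,"ax": 0,"ay": 0,"az": 0}

```text
clock: 8.55
tool_pos: [0.4704, -0.2767, 0.0744]
tool_rot: [1.628, -1.986, -0.768]
wrist_force: [-0.4, 0.4, -2.3]
grip_width: 0.0344
```

step_arm:
  targets:
    - {"tx": 0,"ty": -2,"tz": 2,"ax": 0,"ay": 0,"az": 0}
    - {"tx": 0,"ty": -3,"tz": 4,"ax": 0,"ay": 0,"az": 0}
    - {"tx": 0,"ty": -3,"tz": 4,"ax": 0,"ay": 0,"az": 0}

```text
clock: 8.85
tool_pos: [0.4698, -0.2766, 0.0692]
tool_rot: [1.628, -1.986, -0.768]
wrist_force: [0.8, 0.3, -1.8]
grip_width: 0.0342
```

Run:
```python
from h import *
from bench import r
s=r.get_state();print(s["tool_pos"],s["wrist_force"],s["torque"]); A=cur(s)
print(rel(A,grip(-.0243,.08,42)))
g=r.read_camera("scene")["frame"]
b=cv2.resize(g[200:330,120:300],(720,520),interpolation=cv2.INTER_CUBIC)
cv2.imwrite("pics/c4.png",b[:,:,::-1])
```

```text
[ 0.46981078 -0.27656183  0.06915682] [ 0.83253563  0.34394455 -1.79548435] [-0.18538122 -0.87352799 -0.0111448 ]
tx -0.5 ty -2.0 tz 2.1 ax 0.005 ay -0.002 az 0.003
```

View pics/c4.png

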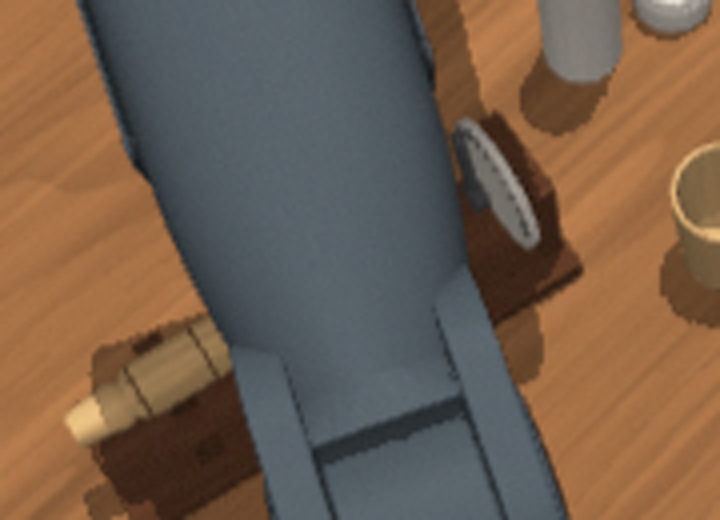

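step_arm:
  targets:
    - {"tx": 0,"ty": -1.3,"tz": 1.5,"ax": 0,"ay": 0,"az": 0}
    - {"tx": 0,"ty": -2.3,"tz": 2.5,"ax": 0,"ay": 0,"az": 0}
    - {"tx": 0,"ty": -2.3,"tz": 2.5,"ax": 0,"ay": 0,"az": 0}

```text
clock: 9.2
tool_pos: [0.4699, -0.2767, 0.0673]
tool_rot: [1.629, -1.986, -0.767]
wrist_force: [2.0, -1.8, 8.4]
grip_width: 0.034
```

Run:
```python
from h import *
from bench import r
s=r.get_state();print(s["tool_pos"],s["wrist_force"],s["torque"])
g=r.read_camera("scene"); print(proj(g,jw((-.16,0,.08))),proj(g,jw((-.15,0,.08))),proj(g,jw((-.16,.01,.08))))
```

```text
[ 0.46988739 -0.27668195  0.06733935] [ 1.98339268 -1.78356948  8.40749767] [0.22385605 0.25114353 0.02603843]
[137.45653381 307.90244665] [141.31889338 305.58877332] [135.60180877 304.61557222]
```

step_arm:
  targets:
    - {"tx": 0,"ty": 0,"tz": 0,"ax": 0,"ay": 0,"az": 0}
    - {"tx": 0,"ty": 0,"tz": 0,"ax": 0,"ay": 0,"az": 0}
    - {"tx": 0,"ty": 0,"tz": 0,"ax": 0,"ay": 0,"az": 0}
    - {"tx": 0,"ty": 0,"tz": -30,"ax": 0,"ay": 0,"az": 0}
    - {"tx": 0,"ty": 0,"tz": -70,"ax": 0,"ay": 0,"az": 0}
  fingers: 60

```text
clock: 9.75
tool_pos: [0.5151, -0.2856, 0.1194]
tool_rot: [1.627, -1.984, -0.771]
wrist_force: [1.3, -1.1, 0.2]
grip_width: 0.0601
```

step_arm:
  targets:
    - {"tx": 0,"ty": -10,"tz": -50,"ax": 0.15,"ay": 0,"az": 0}
    - {"tx": 0,"ty": -20,"tz": -100,"ax": 0.3,"ay": 0,"az": 0}
    - {"tx": 0,"ty": -40,"tz": -120,"ax": 0.45,"ay": 0,"az": 0}
    - {"tx": 0,"ty": -60,"tz": -140,"ax": 0.6,"ay": 0,"az": 0}
    - {"tx": 0,"ty": -60,"tz": -140,"ax": 0.733,"ay": 0,"az": 0}

```text
clock: 10.25
tool_pos: [0.6547, -0.3138, 0.1833]
tool_rot: [1.985, -2.421, -0.02]
wrist_force: [-0.7, -0.0, -0.2]
grip_width: 0.0603
```

Run:
```python
from h import *
from bench import r
s=r.get_state();print(s["tool_pos"],s["tool_rot"],s["wrist_force"],s["joints"])
A=cur(s)
# next: flip in place: 5 waypoints over jig centre toward mid, high
for f,tilt,z in((45,0,.25),(90,0,.25),(135,0,.25),(180,0,.25),(180,-30,.20)):
    B=grip(-.05,z,tilt,flip=f); print(f,rel(A,B)); A=B
```

```text
[ 0.65474235 -0.31378774  0.18325444] [ 1.98535612 -2.42053134 -0.02042242] [-0.66698081 -0.00466476 -0.20813013] [-0.44507313  0.63044952  0.4951465   1.45194906 -0.00435483 -1.81892969]
45 tx 24.9 ty 177.0 tz -45.2 ax 0.016 ay 0.006 az -0.782
90 tx 0.0 ty 0.0 tz 0.0 ax 0.000 ay 0.000 az -0.785
135 tx 0.0 ty 0.0 tz 0.0 ax 0.000 ay 0.000 az -0.785
180 tx 0.0 ty 0.0 tz 0.0 ax 0.000 ay 0.000 az -0.785
180 tx -0.0 ty 9.3 tz 47.5 ax -0.524 ay 0.000 az 0.000
```

Run:
```python
from h import *
from bench import r
A=cur(r.get_state())
for f,tilt,z in((-45,0,.26),(-90,0,.26),(-135,0,.26),(-180,0,.26)):
    B=grip(-.06,z,tilt,flip=f,jy=-.03); print(f,rel(A,B)); A=B
```

```text
-45 tx 35.0 ty 147.3 tz -55.7 ax 0.016 ay -0.007 az 0.789
-90 tx 0.0 ty 0.0 tz -0.0 ax 0.000 ay 0.000 az 0.785
-135 tx 0.0 ty 0.0 tz 0.0 ax 0.000 ay 0.000 az 0.785
-180 tx 0.0 ty 0.0 tz 0.0 ax 0.000 ay 0.000 az 0.785
```

step_arm:
  targets:
    - {"tx": 35,"ty": 147,"tz": -56,"ax": 0.016,"ay": -0.007,"az": 0.79}
    - {"tx": 35,"ty": 147,"tz": -56,"ax": 0.016,"ay": -0.007,"az": 0.79}
    - {"tx": 35,"ty": 147,"tz": -56,"ax": 0.016,"ay": -0.007,"az": 0.79}
    - {"tx": 35,"ty": 147,"tz": -56,"ax": 0.016,"ay": -0.007,"az": 0.79}
    - {"tx": 35,"ty": 147,"tz": -56,"ax": 0.016,"ay": -0.007,"az": 0.79}

```text
clock: 10.75
tool_pos: [0.5028, -0.3199, 0.2438]
tool_rot: [-0.951, 2.993, -0.001]
wrist_force: [-0.1, 0.3, -0.4]
grip_width: 0.0601
```

step_arm:
  targets:
    - {"tx": 0,"ty": 0,"tz": 0,"ax": 0,"ay": 0,"az": 0.785}
    - {"tx": 0,"ty": 0,"tz": 0,"ax": 0,"ay": 0,"az": 0.785}
    - {"tx": 0,"ty": 0,"tz": 0,"ax": 0,"ay": 0,"az": 0.785}
    - {"tx": 0,"ty": 0,"tz": 0,"ax": 0,"ay": 0,"az": 0.785}
    - {"tx": 0,"ty": 0,"tz": 0,"ax": 0,"ay": 0,"az": 0.785}

```text
clock: 11.25
tool_pos: [0.5026, -0.3198, 0.2437]
tool_rot: [0.208, 3.134, -0.0]
wrist_force: [0.3, 0.7, -0.1]
grip_width: 0.06
```

step_arm:
  targets:
    - {"tx": 0,"ty": 0,"tz": 0,"ax": 0,"ay": 0,"az": 0.785}
    - {"tx": 0,"ty": 0,"tz": 0,"ax": 0,"ay": 0,"az": 0.785}
    - {"tx": 0,"ty": 0,"tz": 0,"ax": 0,"ay": 0,"az": 0.785}
    - {"tx": 0,"ty": 0,"tz": 0,"ax": 0,"ay": 0,"az": 0.785}
    - {"tx": 0,"ty": 0,"tz": 0,"ax": 0,"ay": 0,"az": 0.785}

```text
clock: 11.75
tool_pos: [0.5023, -0.3196, 0.2435]
tool_rot: [-1.342, -2.84, -0.0]
wrist_force: [0.8, 0.5, -0.1]
grip_width: 0.0599
```

step_arm:
  targets:
    - {"tx": 0,"ty": 0,"tz": 0,"ax": 0,"ay": 0,"az": 0.785}
    - {"tx": 0,"ty": 0,"tz": 0,"ax": 0,"ay": 0,"az": 0.785}
    - {"tx": 0,"ty": 0,"tz": 0,"ax": 0,"ay": 0,"az": 0.785}
    - {"tx": 0,"ty": 0,"tz": 0,"ax": 0,"ay": 0,"az": 0.785}
    - {"tx": 0,"ty": 0,"tz": 0,"ax": 0,"ay": 0,"az": 0.785}
    - {"tx": 0,"ty": 0,"tz": 0,"ax": 0,"ay": 0,"az": 0.785}

```text
$.targets: bad value
```

Run:
```python
from h import *
from bench import r
s=r.get_state();A=cur(s);print(s["tool_pos"],s["joints"])
print(rel(A,grip(-.06,.26,0,-180,-.03)))
w=r.read_camera("wrist")
cv2.imwrite("pics/w3.png",w["frame"][:,:,::-1])
for n,p in(("stubend",(.09,0,.08)),("pivot",(.115,0,.08)),("V2",(.03,0,.08)),("baseC1",(.16,.05,.016)),("baseC2",(.16,-.05,.016))): print(n,proj(w,jw(p)))
```

```text
[ 0.50233389 -0.31963358  0.24354712] [-5.66686773e-01  3.58364837e-01  1.89381169e-01  1.40208960e+00
  9.60405696e-06  3.16141574e-01]
tx -1.2 ty 1.7 tz 2.0 ax -0.000 ay -0.000 az 0.889
stubend [401.81953475  52.16432394]
pivot [427.66896816  31.1027317 ]
V2 [343.21807962  99.91159689]
baseC1 [412.49251322 -34.84730724]
baseC2 [466.02333639  55.34846785]
```

View pics/w3.png

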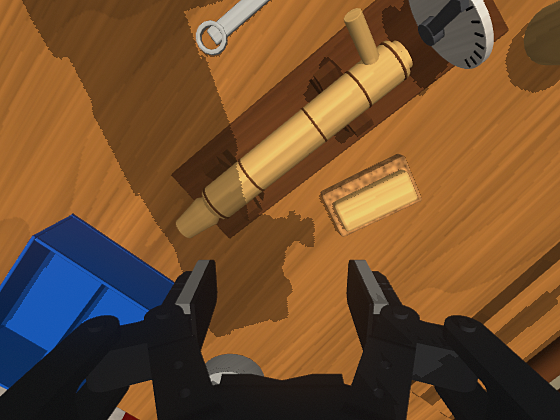

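step_arm:
  targets:
    - {"tx": 0,"ty": 2,"tz": 2,"ax": 0,"ay": 0,"az": 0.889}
    - {"tx": 0,"ty": 2,"tz": 2,"ax": 0,"ay": 0,"az": 0.889}
    - {"tx": 0,"ty": 2,"tz": 2,"ax": 0,"ay": 0,"az": 0.889}
    - {"tx": 0,"ty": 2,"tz": 2,"ax": 0,"ay": 0,"az": 0.889}
    - {"tx": 0,"ty": 2,"tz": 2,"ax": 0,"ay": 0,"az": 0.889}

```text
clock: 12.3
tool_pos: [0.5037, -0.3183, 0.2414]
tool_rot: [-2.285, -2.155, 0.0]
wrist_force: [0.8, -0.7, -0.5]
grip_width: 0.0604
```

Run:
```python
from h import *
from bench import r
s=r.get_state();A=cur(s);print(s["tool_pos"],s["joints"])
w=r.read_camera("wrist"); W=w["world_to_cam"]; print("cam in jig",R.from_euler("z",-YAW,degrees=True).apply(-W[:3,:3].T@W[:3,3]-J0))
for n,p in(("stubend",(.09,0,.08)),("foot",(-.16,0,.08)),("pivot",(.115,0,.08)),("ptip",(.115,.01,.145)),("V2",(.03,0,.08)),("stubtip",(.065,.03,.13))): print(n,proj(w,jw(p)))
print(rel(A,grip(-.09,.26,0,-180,-.02)))
```

```text
[ 0.50373976 -0.31827709  0.24140335] [-5.63476454e-01  3.59908566e-01  1.86279710e-01  1.39781907e+00
 -3.51852385e-05  1.06595193e+00]
cam in jig [ 0.01707067 -0.01752025  0.38364271]
stubend [273.15399424   2.60668241]
foot [239.87565641 279.9079506 ]
pivot [277.53231174 -33.87690041]
ptip [259.25829092 -79.19741987]
V2 [263.58014738  82.38349969]
stubtip [221.90856446  16.50311842]
tx -29.4 ty -13.4 tz -0.1 ax -0.001 ay -0.000 az 0.142
```

step_arm:
  targets:
    - {"tx": -50,"ty": -13,"tz": -10,"ax": 0,"ay": 0.0,"az": 0.142}
    - {"tx": -70,"ty": -13,"tz": -10,"ax": 0,"ay": 0.0,"az": 0.142}
    - {"tx": -70,"ty": -13,"tz": -10,"ax": 0,"ay": 0.0,"az": 0.142}

```text
clock: 12.65
tool_pos: [0.4853, -0.3898, 0.2512]
tool_rot: [-2.439, -1.979, 0.001]
wrist_force: [-1.3, 0.5, -0.2]
grip_width: 0.0601
```

step_arm:
  targets:
    - {"tx": -10,"ty": 0,"tz": 0,"ax": 0,"ay": 0.15,"az": 0}
    - {"tx": -20,"ty": 0,"tz": 0,"ax": 0,"ay": 0.3,"az": 0}
    - {"tx": -20,"ty": 0,"tz": 0,"ax": 0,"ay": 0.4,"az": 0}
    - {"tx": -20,"ty": 0,"tz": 0,"ax": 0,"ay": 0.4,"az": 0}

```text
clock: 13.05
tool_pos: [0.4802, -0.411, 0.2479]
tool_rot: [-2.213, -1.796, -0.451]
wrist_force: [0.8, 0.7, -1.3]
grip_width: 0.06
```

Run:
```python
from h import *
from bench import r
s=r.get_state();A=cur(s);print(s["tool_pos"],s["joints"])
w=r.read_camera("wrist"); W=w["world_to_cam"]; print("cam in jig",R.from_euler("z",-YAW,degrees=True).apply(-W[:3,:3].T@W[:3,3]-J0))
for n,p in(("stubend",(.09,0,.08)),("foot",(-.16,0,.08)),("pivot",(.115,0,.08)),("ptip",(.115,.01,.145)),("V2",(.03,0,.08)),("stubtip",(.065,.03,.13))): print(n,proj(w,jw(p)))
cv2.imwrite("pics/w4.png",cv2.resize(w["frame"][:300,140:420,::-1],(560,600),interpolation=cv2.INTER_CUBIC))
```

```text
[ 0.48020595 -0.41098768  0.24794904] [-0.85940593  0.62998719  0.58361706  1.78114103  0.31621339  0.87776928]
cam in jig [-0.14000749 -0.02437447  0.4088992 ]
stubend [258.00632032  18.64101908]
foot [257.63804041 261.78998133]
pivot [258.04032138  -3.80745302]
ptip [240.79366306 -58.70041285]
V2 [257.92273464  73.82668612]
stubtip [219.93419819   8.34717502]
```

View pics/w4.png

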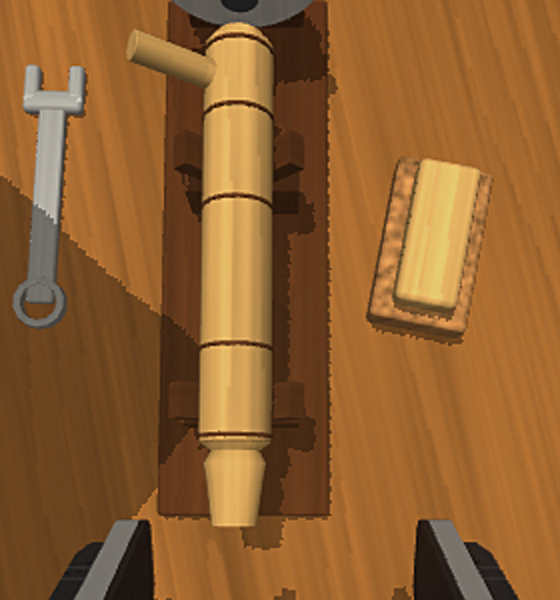

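step_arm:
  targets:
    - {"tx": 0,"ty": 0,"tz": -10,"ax": 0,"ay": 0.15,"az": 0}
    - {"tx": 0,"ty": 0,"tz": -10,"ax": 0,"ay": 0.3,"az": 0}
    - {"tx": 0,"ty": 0,"tz": -10,"ax": 0,"ay": 0.38,"az": 0}
    - {"tx": 0,"ty": 0,"tz": -10,"ax": 0,"ay": 0.38,"az": 0}

```text
clock: 13.5
tool_pos: [0.4798, -0.4143, 0.2549]
tool_rot: [-1.961, -1.592, -0.805]
wrist_force: [-0.0, -1.1, -1.7]
grip_width: 0.06
```

Run:
```python
from h import *
from bench import r
s=r.get_state();A=cur(s);print(s["tool_pos"],s["joints"])
w=r.read_camera("wrist"); W=w["world_to_cam"]; print("cam in jig",R.from_euler("z",-YAW,degrees=True).apply(-W[:3,:3].T@W[:3,3]-J0))
for n,p in(("stubend",(.09,0,.08)),("foot",(-.16,0,.08)),("pivot",(.115,0,.08)),("ptip",(.115,.01,.145)),("V2",(.03,0,.08)),("stubtip",(.065,.03,.13))): print(n,proj(w,jw(p)))
u,v=proj(w,jw((.1,.01,.11))).astype(int); print(u,v)
v0=max(0,v-75);u0=u-100
cv2.imwrite("pics/w5full.png",w["frame"][:,:,::-1])
cv2.imwrite("pics/w5.png",cv2.resize(w["frame"][v0:v0+150,u0:u0+200,::-1],(800,600),interpolation=cv2.INTER_CUBIC)); print(u0,v0)
```

```text
[ 0.47979253 -0.41431635  0.25489061] [-0.96175436  0.89642988  0.91947115  2.19635519  0.53531073  0.6459049 ]
cam in jig [-0.20405189 -0.02470234  0.40981719]
stubend [262.86705115 121.3787208 ]
foot [256.93130458 328.46324077]
pivot [263.29009417 106.61972458]
ptip [251.37676264  65.09832652]
V2 [261.75280191 160.25230918]
stubtip [232.74970638 107.94053897]
253 97
153 22
```

View pics/w5.png

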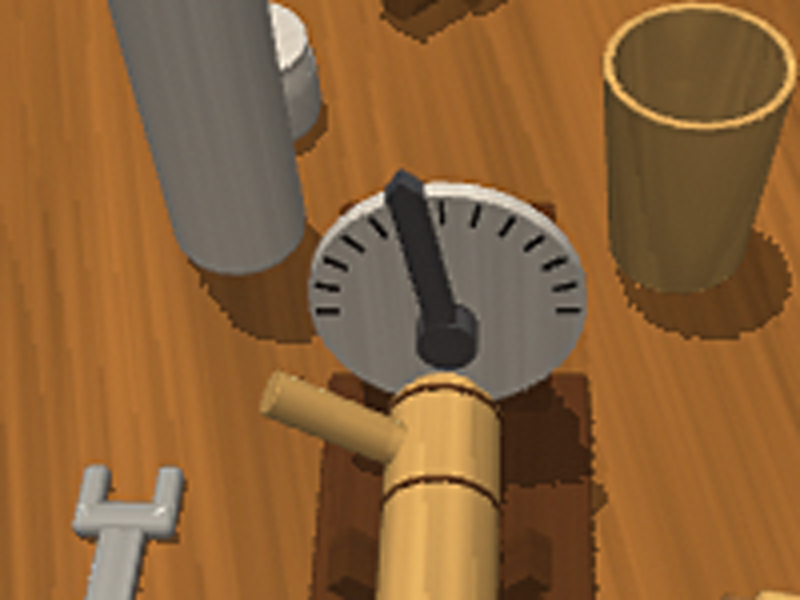

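```bash
cat >> h.py <<'E'
def xplane(c,u,v,x):
    o,d=ray(c,u,v); Q=R.from_euler("z",-YAW,degrees=True); o=Q.apply(o-J0); d=Q.apply(d)
    return o+d*(x-o[0])/d[0]
E
python3 - <<'E'
from h import *
from bench import r
w=r.read_camera("wrist")
f=lambda x,y:(153+x/4,22+y/4)
tip=xplane(w,*f(402,172),.113); tip2=xplane(w,*f(402,172),.115);tip3=xplane(w,*f(402,172),.112)
hub=xplane(w,*f(447,343),.106); hub2=xplane(w,*f(447,343),.110)
print("tip",tip,tip2,tip3,"hub",hub,hub2)
for u,v in((275,393),(272,393),(281,390)):
  st=xplane(w,*f(u,v),.065); print("stub",st,np.degrees(np.arctan2(st[1]-hub[1],st[2]-.08)),np.hypot(st[1],st[2]-.08))
for p in[(440,380),(392,430),(500,430)]: print(xplane(w,*f(*p),.09))
# arm centreline direction: points along arm mid
for p in[(402,185),(422,250),(434,300)]: q=xplane(w,*f(*p),.112); print("arm",q,np.degrees(np.arctan2(q[1]-hub[1],q[2]-.08)))
s=r.get_state();print(rel(cur(s),grip(-.0243,.2,0,-180,0)))
E
```

```text
tip [0.113      0.00690157 0.14709759] [0.115      0.00710228 0.14542362] [0.112      0.00680122 0.14793458] hub [ 0.106      -0.00302158  0.08741012] [ 0.11       -0.00273954  0.08321361]
stub [0.065      0.04486949 0.11067654] 57.358483355459235 0.05435366581551744
stub [0.065      0.04573773 0.11068324] 57.81862987170734 0.05507632433201185
stub [0.065      0.04293343 0.11192386] 55.213203027646216 0.05350151527921616
[ 0.09       -0.00118006  0.08812633]
[0.09       0.01583704 0.06462554]
[ 0.09       -0.01963515  0.06434547]
arm [0.112      0.0071477  0.14350572] 9.097642943606068
arm [0.112      0.00300882 0.11985719] 8.603618413161493
arm [0.112      0.00055908 0.09982358] 10.238747991867701
tx 40.8 ty -25.6 tz 147.6 ax -0.000 ay -0.777 az -0.004
```

Run:
```python
from h import *
from bench import r
A=cur(r.get_state())
B=grip(-.03,.22,0,-180,-.001); print(rel(A,B)); A=B
B=grip(-.03,.08,-25,-180,-.001,off=.0185-.10); print(rel(A,B),B[0]); A=B
B=grip(-.03,.08,-25,-180,-.001); print(rel(A,B),B[0])
```

```text
tx 50.8 ty -24.6 tz 129.3 ax -0.000 ay -0.777 az -0.004
tx -0.0 ty -34.4 tz 47.6 ax -0.436 ay -0.000 az 0.000 [ 0.44824696 -0.2774302   0.15386408]
tx -0.0 ty 0.0 tz 100.0 ax 0.000 ay 0.000 az 0.000 [ 0.48966037 -0.28585585  0.06323331]
```

step_arm:
  targets:
    - {"tx": 10,"ty": -5,"tz": 25,"ax": 0,"ay": -0.15,"az": 0}
    - {"tx": 20,"ty": -10,"tz": 50,"ax": 0,"ay": -0.3,"az": 0}
    - {"tx": 30,"ty": -15,"tz": 80,"ax": 0,"ay": -0.45,"az": 0}
    - {"tx": 40,"ty": -20,"tz": 110,"ax": 0,"ay": -0.6,"az": 0}
    - {"tx": 51,"ty": -25,"tz": 129,"ax": 0,"ay": -0.75,"az": 0}

```text
clock: 14.1
tool_pos: [0.4815, -0.2816, 0.2046]
tool_rot: [-2.387, -1.947, -0.126]
wrist_force: [0.9, 0.9, -0.0]
grip_width: 0.0598
```

Run:
```python
from h import *
from bench import r
A=cur(r.get_state()); print(A[0])
B=grip(-.03,.08,-25,-180,-.001,off=.0185-.10); print(rel(A,B),B[0])
```

```text
[ 0.48150284 -0.28159827  0.20456451]
tx -7.6 ty -33.7 tz 50.0 ax -0.430 ay -0.098 az -0.024 [ 0.44824696 -0.2774302   0.15386408]
```

step_arm:
  targets:
    - {"tx": -2,"ty": -12,"tz": 15,"ax": -0.14,"ay": -0.033,"az": -0.008}
    - {"tx": -5,"ty": -24,"tz": 33,"ax": -0.28,"ay": -0.066,"az": -0.016}
    - {"tx": -8,"ty": -34,"tz": 50,"ax": -0.43,"ay": -0.098,"az": -0.024}
    - {"tx": -8,"ty": -34,"tz": 50,"ax": -0.43,"ay": -0.098,"az": -0.024}

```text
clock: 14.5
tool_pos: [0.4446, -0.2736, 0.1541]
tool_rot: [2.143, 1.756, 0.391]
wrist_force: [-0.2, -0.8, -0.5]
grip_width: 0.0597
```

Run:
```python
from h import *
from bench import r
A=cur(r.get_state()); print(A[0])
B=grip(-.03,.08,-25,-180,-.001); print(rel(A,B),B[0])
```

```text
[ 0.44455826 -0.27362262  0.1541225 ]
tx -2.8 ty 3.2 tz 102.1 ax 0.007 ay 0.002 az 0.003 [ 0.48966037 -0.28585585  0.06323331]
```

step_arm:
  targets:
    - {"tx": -3,"ty": 3,"tz": 40,"ax": 0.007,"ay": 0.002,"az": 0.003}
    - {"tx": -3,"ty": 3,"tz": 70,"ax": 0.007,"ay": 0.002,"az": 0.003}
    - {"tx": -3,"ty": 3,"tz": 90,"ax": 0.007,"ay": 0.002,"az": 0.003}
    - {"tx": -3,"ty": 3,"tz": 102,"ax": 0.007,"ay": 0.002,"az": 0.003}
    - {"tx": -3,"ty": 3,"tz": 102,"ax": 0.007,"ay": 0.002,"az": 0.003}

```text
clock: 15.0
tool_pos: [0.4898, -0.2846, 0.0647]
tool_rot: [2.146, 1.758, 0.389]
wrist_force: [-0.7, -0.1, -0.2]
grip_width: 0.0603
```

step_arm:
  targets:
    - {"tx": 0,"ty": 0,"tz": 0,"ax": 0,"ay": 0,"az": 0}
    - {"tx": 0,"ty": 0,"tz": 0,"ax": 0,"ay": 0,"az": 0}
    - {"tx": 0,"ty": 0,"tz": 0,"ax": 0,"ay": 0,"az": 0}
    - {"tx": 0,"ty": 0,"tz": 0,"ax": 0,"ay": 0,"az": 0}
  fingers: 20
  force: 40

```text
clock: 15.4
tool_pos: [0.4889, -0.2837, 0.0664]
tool_rot: [2.145, 1.757, 0.39]
wrist_force: [-10.7, 6.1, 14.4]
grip_width: 0.035
```

Run:
```python
from h import *
from bench import r
s=r.get_state(); A=cur(s); print(A[0],s["wrist_force"],s["torque"],s["grip_width"],s["joints"])
Q=R.from_euler("z",-YAW,degrees=True); c=Q.apply(A[0]+A[1].apply([0,0,-.0185])-J0); print("axis in jig",c)
for t in(-15,-5,5,15,24):
  print(t,rel(A,grip(c[0],c[2]+.002,t,-180,c[1])))
```

```text
[ 0.48886616 -0.28366832  0.06638007] [-10.67603904   6.09407234  14.38063668] [0.96809677 1.30542206 0.25927992] 0.034957544728789806 [-0.61886153  0.19646679 -0.66785878  0.29914064  0.17208749  1.18554892]
axis in jig [-0.0279776   0.00028093  0.08311554]
-15 tx 0.0 ty -2.4 tz -2.1 ax 0.179 ay 0.002 az 0.003
-5 tx 0.0 ty -5.5 tz -3.0 ax 0.353 ay 0.003 az 0.003
5 tx 0.1 ty -8.5 tz -4.3 ax 0.528 ay 0.003 az 0.003
15 tx 0.1 ty -11.1 tz -6.2 ax 0.702 ay 0.003 az 0.002
24 tx 0.1 ty -13.2 tz -8.2 ax 0.859 ay 0.003 az 0.002
```

step_arm:
  targets:
    - {"tx": 0,"ty": 0,"tz": 0,"ax": 0,"ay": 0,"az": 0}
    - {"tx": 0,"ty": 0,"tz": 0,"ax": 0,"ay": 0,"az": 0}
    - {"tx": 0,"ty": 0,"tz": 4,"ax": 0,"ay": 0,"az": 0}
    - {"tx": 0,"ty": 0,"tz": 5,"ax": 0,"ay": 0,"az": 0}
    - {"tx": 0,"ty": 0,"tz": 5,"ax": 0,"ay": 0,"az": 0}
  fingers: 55

```text
clock: 15.9
tool_pos: [0.491, -0.2841, 0.0616]
tool_rot: [2.145, 1.758, 0.39]
wrist_force: [-0.6, 0.0, 0.2]
grip_width: 0.0552
```

step_arm:
  targets:
    - {"tx": 0,"ty": 0,"tz": 0,"ax": 0,"ay": 0,"az": 0}
    - {"tx": 0,"ty": 0,"tz": 0,"ax": 0,"ay": 0,"az": 0}
    - {"tx": 0,"ty": 0,"tz": 0,"ax": 0,"ay": 0,"az": 0}
    - {"tx": 0,"ty": 0,"tz": 0,"ax": 0,"ay": 0,"az": 0}
  fingers: 20
  force: 40

```text
clock: 16.3
tool_pos: [0.4911, -0.2841, 0.0616]
tool_rot: [2.145, 1.757, 0.39]
wrist_force: [0.8, 0.7, 0.3]
grip_width: 0.0348
```

Run:
```python
from h import *
from bench import r
s=r.get_state(); A=cur(s); print(A[0],s["wrist_force"],s["torque"],s["grip_width"])
Q=R.from_euler("z",-YAW,degrees=True); c=Q.apply(A[0]+A[1].apply([0,0,-.0185])-J0); print("axis in jig",c)
for t in(-15,-5,5,15,24):
  print(t,rel(A,grip(c[0],c[2]+.002,t,-180,c[1])))
```

```text
[ 0.49108259 -0.28409211  0.06159646] [0.82978796 0.70419784 0.3198661 ] [ 0.196425    0.24436881 -0.07426868] 0.034836733018652484
axis in jig [-0.02795455 -0.00197818  0.0783332 ]
-15 tx 0.0 ty -2.4 tz -2.1 ax 0.178 ay 0.002 az 0.003
-5 tx 0.0 ty -5.5 tz -2.9 ax 0.353 ay 0.002 az 0.003
5 tx 0.1 ty -8.5 tz -4.3 ax 0.527 ay 0.003 az 0.003
15 tx 0.1 ty -11.1 tz -6.2 ax 0.702 ay 0.003 az 0.002
24 tx 0.1 ty -13.2 tz -8.2 ax 0.859 ay 0.003 az 0.002
```

step_arm:
  targets:
    - {"tx": 0,"ty": 0.5,"tz": -2,"ax": 0.0,"ay": 0,"az": 0}
    - {"tx": 0,"ty": -1.2,"tz": -2,"ax": 0.13,"ay": 0,"az": 0}
    - {"tx": 0,"ty": -3.2,"tz": -2.4,"ax": 0.26,"ay": 0.002,"az": 0.003}
    - {"tx": 0,"ty": -5.2,"tz": -3,"ax": 0.39,"ay": 0.003,"az": 0.003}
    - {"tx": 0,"ty": -7.3,"tz": -3.9,"ax": 0.52,"ay": 0.003,"az": 0.003}

```text
clock: 16.8
tool_pos: [0.483, -0.2827, 0.0632]
tool_rot: [-2.382, -1.946, 0.082]
wrist_force: [0.8, -0.5, -1.9]
grip_width: 0.0348
```

Run:
```python
from h import *
from bench import r
s=r.get_state(); A=cur(s); print(A[0],s["wrist_force"],s["torque"],s["joints"])
Q=R.from_euler("z",-YAW,degrees=True); c=Q.apply(A[0]+A[1].apply([0,0,-.0167])-J0); print("axis in jig",c)
print("tool z in jig",Q.apply(A[1].apply([0,0,1])))
for t in(10,20,24): print(t,rel(A,grip(-.028,.082,t,-180,-.002,off=.0167)))
```

```text
[ 0.48302298 -0.28270267  0.06318724] [ 0.79966232 -0.51380961 -1.85444605] [-0.07354311 -0.17444399  0.01369785] [-0.51514146  0.45752104 -0.13742829  1.05527987 -0.0262392   1.25751995]
axis in jig [-0.02822642 -0.00308089  0.07982885]
tool z in jig [-4.17737945e-04  8.35473000e-02 -9.96503725e-01]
10 tx 0.2 ty -2.8 tz -2.1 ax 0.091 ay 0.000 az -0.000
20 tx 0.2 ty -5.6 tz -2.7 ax 0.265 ay 0.000 az -0.000
24 tx 0.2 ty -6.8 tz -3.0 ax 0.335 ay 0.000 az -0.000
```

step_arm:
  targets:
    - {"tx": 0,"ty": -2.8,"tz": -2.1,"ax": 0.1,"ay": 0,"az": 0}
    - {"tx": 0,"ty": -5,"tz": -2.5,"ax": 0.22,"ay": 0,"az": 0}
    - {"tx": 0,"ty": -6.8,"tz": -3,"ax": 0.335,"ay": 0,"az": 0}
    - {"tx": 0,"ty": -6.8,"tz": -3,"ax": 0.335,"ay": 0,"az": 0}

```text
clock: 17.2
tool_pos: [0.4766, -0.281, 0.0638]
tool_rot: [-2.155, -1.763, 0.382]
wrist_force: [-0.8, 1.1, 0.0]
grip_width: 0.0345
```

Run:
```python
from h import *
from bench import r
s=r.get_state(); A=cur(s); print(A[0],s["wrist_force"],s["torque"],s["joints"])
Q=R.from_euler("z",-YAW,degrees=True); c=Q.apply(A[0]+A[1].apply([0,0,-.0167])-J0); print("axis in jig",c)
for z in(.081,.080,.079): print(z,rel(A,grip(-.028,z,24,-180,-.002,off=.0167)))
w=r.read_camera("wrist")
print(proj(w,jw((.115,.01,.145))),proj(w,jw((.065,.009,.137))),proj(w,jw((.09,0,.08))))
cv2.imwrite("pics/w6.png",w["frame"][:,:,::-1])
```

```text
[ 0.47656499 -0.28100725  0.06376834] [-0.82265739  1.05325391  0.00121091] [-0.04113609 -0.20339761 -0.14306473] [-0.47135073  0.70017409  0.21436731  1.49919149 -0.11092342  1.32222325]
axis in jig [-0.02786401 -0.00195015  0.0789622 ]
0.081 tx -0.1 ty -0.6 tz -1.9 ax -0.009 ay -0.000 az 0.001
0.08 tx -0.1 ty -0.2 tz -1.0 ax -0.009 ay -0.000 az 0.001
0.079 tx -0.1 ty 0.2 tz -0.1 ax -0.009 ay -0.000 az 0.001
[  12.59111292 -395.68402775] [117.59952201  18.31166853] [276.875972   -34.32968369]
```

step_arm:
  targets:
    - {"tx": 0,"ty": 0,"tz": 0,"ax": 0,"ay": 0,"az": 0}
    - {"tx": 0,"ty": 0,"tz": 0,"ax": 0,"ay": 0,"az": 0}
    - {"tx": 0,"ty": 0,"tz": 0,"ax": 0,"ay": 0,"az": 0}
    - {"tx": 0,"ty": 0,"tz": -30,"ax": 0,"ay": 0,"az": 0}
    - {"tx": 0,"ty": 0,"tz": -70,"ax": 0,"ay": 0,"az": 0}
  fingers: 60

```text
clock: 17.75
tool_pos: [0.5038, -0.2865, 0.1288]
tool_rot: [-2.158, -1.764, 0.379]
wrist_force: [0.7, -0.3, 0.1]
grip_width: 0.0599
```

Run:
```python
from h import *
from bench import r
A=cur(r.get_state()); print(A[0],r.get_state()["wrist_force"])
B=grip(-.05,.22,0,-180,-.02); print(rel(A,B))
C=(np.array([.4798,-.4143,.2549]),R.from_rotvec([-1.961,-1.592,-.805])); print(rel(B,C))
```

```text
[ 0.50375782 -0.2865446   0.12884315] [ 0.66803311 -0.29165088  0.0562327 ]
tx -22.0 ty -32.5 tz -65.1 ax -0.425 ay -0.001 az 0.000
tx -107.8 ty 4.8 tz -53.4 ax 0.003 ay 0.783 az 0.006
```

step_arm:
  targets:
    - {"tx": -6,"ty": -5,"tz": -30,"ax": -0.14,"ay": 0,"az": 0}
    - {"tx": -14,"ty": -18,"tz": -50,"ax": -0.28,"ay": 0,"az": 0}
    - {"tx": -22,"ty": -32,"tz": -65,"ax": -0.425,"ay": 0,"az": 0}
    - {"tx": -22,"ty": -32,"tz": -65,"ax": -0.425,"ay": 0,"az": 0}

```text
clock: 18.15
tool_pos: [0.4934, -0.3076, 0.2067]
tool_rot: [2.428, 1.979, 0.009]
wrist_force: [-0.8, -0.2, 0.4]
grip_width: 0.0603
```

step_arm:
  targets:
    - {"tx": -40,"ty": 2,"tz": -20,"ax": 0,"ay": 0.14,"az": 0}
    - {"tx": -80,"ty": 4,"tz": -40,"ax": 0,"ay": 0.28,"az": 0}
    - {"tx": -107,"ty": 5,"tz": -53,"ax": 0,"ay": 0.42,"az": 0}
    - {"tx": -107,"ty": 5,"tz": -53,"ax": 0,"ay": 0.57,"az": 0.003}
    - {"tx": -107,"ty": 5,"tz": -53,"ax": 0.003,"ay": 0.7,"az": 0.006}

```text
clock: 18.65
tool_pos: [0.4757, -0.415, 0.2607]
tool_rot: [-2.023, -1.642, -0.749]
wrist_force: [-0.1, 0.1, -0.7]
grip_width: 0.06
```

step_arm:
  targets:
    - {"tx": 0,"ty": 0,"tz": 0,"ax": 0,"ay": 0.08,"az": 0}
    - {"tx": 0,"ty": 0,"tz": 0,"ax": 0,"ay": 0.08,"az": 0}
    - {"tx": 0,"ty": 0,"tz": 0,"ax": 0,"ay": 0.08,"az": 0}

```text
clock: 18.95
tool_pos: [0.4757, -0.4153, 0.2598]
tool_rot: [-1.969, -1.596, -0.817]
wrist_force: [0.0, -0.1, -0.8]
grip_width: 0.0601
```

Run:
```python
from h import *
from bench import r
w=r.read_camera("wrist"); f=w["frame"]; print(r.get_state()["tool_pos"],r.get_state()["joints"])
for n,p in(("stubend",(.09,0,.08)),("foot",(-.16,0,.08)),("pivot",(.115,0,.08)),("ptip",(.115,.01,.145)),("V2",(.03,0,.08)),("stubtip",(.065,.009,.137))): print(n,proj(w,jw(p)))
u,v=proj(w,jw((.08,0,.11))).astype(int); u0=u-80;v0=max(0,v-60); print(u0,v0)
cv2.imwrite("pics/w7full.png",f[:,:,::-1])
cv2.imwrite("pics/w7.png",cv2.resize(f[v0:v0+120,u0:u0+160,::-1],(800,600),interpolation=cv2.INTER_CUBIC))
h=cv2.cvtColor(f,cv2.COLOR_RGB2HSV)
a,b=proj(w,jw((.065,.009,.137))).astype(int)
for vv in range(b-10,b+22,3): print(vv,[tuple(int(q) for q in f[vv,x]) for x in range(a-12,a+13,4)])
```

```text
[ 0.47597111 -0.41467028  0.26121435] [-0.96915113  0.87871259  0.90145366  2.18719486  0.53982182  0.63929164]
stubend [263.16249595 122.33002634]
foot [259.08869712 326.84269031]
pivot [263.45452713 107.66948993]
ptip [252.37223683  66.82618928]
V2 [262.39439844 160.89002268]
stubtip [252.43136572 104.57571574]
181 51
94 [(115, 108, 99), (121, 113, 104), (116, 110, 100), (116, 109, 101), (94, 89, 82), (44, 40, 41), (36, 34, 34)]
97 [(114, 107, 98), (120, 114, 104), (118, 112, 102), (114, 109, 99), (114, 108, 99), (46, 42, 41), (40, 37, 37)]
100 [(115, 109, 98), (118, 112, 101), (119, 111, 102), (116, 108, 99), (116, 109, 100), (43, 43, 41), (45, 42, 41)]
103 [(114, 107, 99), (227, 171, 90), (226, 171, 92), (116, 110, 101), (115, 109, 99), (43, 40, 39), (44, 41, 39)]
106 [(193, 152, 90), (218, 166, 90), (210, 161, 87), (116, 113, 108), (116, 108, 99), (45, 42, 42), (46, 43, 41)]
109 [(234, 176, 91), (219, 166, 91), (194, 149, 82), (118, 90, 50), (117, 109, 100), (46, 41, 41), (47, 43, 42)]
112 [(108, 103, 99), (109, 83, 46), (117, 89, 48), (118, 89, 49), (119, 113, 105), (44, 39, 38), (45, 42, 40)]
115 [(149, 109, 73), (105, 78, 43), (112, 85, 47), (117, 91, 49), (117, 90, 56), (116, 111, 105), (89, 88, 87)]
118 [(94, 53, 27), (73, 53, 28), (110, 82, 45), (118, 89, 49), (118, 89, 50), (253, 199, 109), (251, 205, 111)]
121 [(95, 55, 29), (51, 29, 15), (106, 80, 44), (114, 86, 49), (121, 91, 50), (190, 145, 79), (242, 195, 107)]
124 [(95, 55, 29), (69, 41, 21), (81, 57, 32), (110, 84, 46), (118, 89, 49), (111, 85, 45), (231, 186, 103)]
```

```bash
cat > ang.py <<'E'
from h import *
from bench import r
w=r.read_camera("wrist"); f=w["frame"].astype(int)
a,b=proj(w,jw((.065,.012,.135))).astype(int)
u0,v0=a-25,b-18
sub=f[v0:v0+36,u0:u0+40]
wood=((sub[...,0]-sub[...,2])>55)&(sub[...,0]>190)
n,l,st,ce=cv2.connectedComponentsWithStats(wood.astype(np.uint8))
for i in range(1,n):
    if st[i,4]>8: print("blob",ce[i]+[u0,v0],st[i])
for row in range(0,36,1): print(v0+row,"".join("#" if (p[0]-p[2]>55 and p[0]>190) else "o" if p[0]-p[2]>40 else "." if p[0]>70 else "x" for p in sub[row]))
# pointer: dark pixels
pu,pv=proj(w,jw((.113,.008,.145))).astype(int)
for row in range(pv-8,pv+36,2): 
    L=f[row,pu-15:pu+25]; print(row,pu-15,"".join("x" if p.sum()<190 else "." for p in L))
E
python3 ang.py
```

```text
blob [244.49315068 107.94520548] [16 16 10  9 73]
blob [261.18181818 118.36363636] [35 29  5  3 11]
88 oooooooo...x...................xxxxxxxxx
89 oooooooo...xxx.................xxxxxxxxx
90 ooooooo......xxx...............xxxxxxxxx
91 ooooooo........xx...............xxxxxxxx
92 ooooooo.........................xxxxxxxx
93 ooooooo.........................xxxxxxxx
94 ooooooo.x........................xxxxxxx
95 ooooooo.xxxxxx...................xxxxxxx
96 oooooo......xx...................xxxxxxx
97 ooooooo...........................xxxxxx
98 ooooooo...........................xxxxxx
99 ooooooo...........................xxxxxx
100 ooooooo...........................xxxxxx
101 ooooooo.xxxxxx.....................xxxxx
102 ooooooo...........................xxxxxx
103 ooooooo...........................xxxxxx
104 oooooooo...........o#####o........xxxxxx
105 oooooooo..........########........xxxxxx
106 oooooooo.........#########o.......xxxxxx
107 ooooooooo.......##########oo.....xxxxxxx
108 oooooooooo......##########oo.....xxxxxxx
109 ooooooooooo....o##########ooo....xxxxxxx
110 ooooooooooo....o##
[... 965 characters left out ...]
xxxxxxx...xx..............
77 239 x............xxxxxxxxx..x........x......
79 239 .......xx....xxxxxxxxx..xx......xx......
81 239 ........xx....xxxxxxxxx.................
83 239 xx........x...xxxxxxxxx................x
85 239 ..xxx..........xxxxxxxxx................
87 239 ................xxxxxxxxx...............
89 239 ................xxxxxxxxx...............
91 239 xx...............xxxxxxxxx..............
93 239 .................xxxxxxxxx..............
95 239 ..................xxxxxxxxx.............
97 239 ...................xxxxxxxx.............
99 239 ...................xxxxxxxxx............
101 239 ....................xxxxxxxxx.x.........
103 239 ...................xxxxxxxxxx..xx.......
```

Run:
```python
from h import *
from bench import r
w=r.read_camera("wrist")
for x in(.065,.067):
  s=xplane(w,244.5,108,x); print("stub",s,[round(np.degrees(np.arctan2(s[1]-y,s[2]-.08)),1) for y in(0,-.001,-.002,-.003)],np.hypot(s[1]+.002,s[2]-.08))
a=xplane(w,255,75,.111); b=xplane(w,262,99,.111); d=a-b; print("ptr",a,b,np.degrees(np.arctan2(d[1],d[2])))
f=w["frame"].astype(int)
# leg axis y from edges just before stub end and farther
for v in(127,150,190,230):
  L=f[v,225:300]; m=np.nonzero((L[:,0]-L[:,2]>65)&(L[:,0]>120))[0]+225; print(v,m.min(),m.max())
for v in(130,145,175,200,230,260):
  L=f[v,240:285]; print(v,"".join("#" if (p[0]-p[2]>65 and p[0]>140) else "." for p in L), plane(w,262,v,.08))
```

```text
stub [0.065      0.01787715 0.13455076] [np.float64(18.1), np.float64(19.1), np.float64(20.0), np.float64(20.9)] 0.058059337448554175
stub [0.067      0.01814811 0.13244895] [np.float64(19.1), np.float64(20.1), np.float64(21.0), np.float64(22.0)] 0.056185748826762985
ptr [0.111      0.00721099 0.13945928] [0.111      0.000697   0.10198073] 9.859850843687962
127 225 275
150 225 275
190 225 276
230 245 275
130 ........................#############........ [ 0.50186705 -0.17630675  0.08      ]
145 ...........###......######......####......... [ 0.49756193 -0.19966162  0.08      ]
175 ........############################......... [ 0.48957101 -0.24301157  0.08      ]
200 .......#############################......... [ 0.48347484 -0.27608271  0.08      ]
230 .....##############################.......... [ 0.47675058 -0.31256114  0.08      ]
260 ...################################.......... [ 0.47059408 -0.34595956  0.08      ]
```

Run:
```python
from h import *
from bench import r
A=cur(r.get_state())
B=grip(-.03,.08,-5,-180,-.002,off=.0167-.10); print(rel(A,B),B[0])
```

```text
tx 21.3 ty -28.4 tz 160.7 ax -0.070 ay -0.778 az -0.038 [ 0.47586449 -0.28304905  0.16298302]
```

step_arm:
  targets:
    - {"tx": 4,"ty": -5,"tz": 25,"ax": -0.014,"ay": -0.15,"az": -0.008}
    - {"tx": 8,"ty": -11,"tz": 50,"ax": -0.028,"ay": -0.3,"az": -0.015}
    - {"tx": 13,"ty": -17,"tz": 85,"ax": -0.042,"ay": -0.45,"az": -0.022}
    - {"tx": 17,"ty": -23,"tz": 125,"ax": -0.056,"ay": -0.6,"az": -0.03}
    - {"tx": 21,"ty": -28,"tz": 160,"ax": -0.07,"ay": -0.75,"az": -0.038}

```text
clock: 19.6
tool_pos: [0.4769, -0.2846, 0.1664]
tool_rot: [-2.383, -1.947, -0.286]
wrist_force: [1.5, 1.5, -0.2]
grip_width: 0.0599
```

Run:
```python
from h import *
from bench import r
A=cur(r.get_state());print(A[0])
B=grip(-.03,.08,-5,-180,-.002,off=.0167); print(rel(A,B),B[0])
```

```text
[ 0.47694798 -0.28455625  0.16643593]
tx -16.8 ty -0.6 tz 102.0 ax -0.010 ay -0.176 az -0.007 [ 0.48440509 -0.28478666  0.06336355]
```

step_arm:
  targets:
    - {"tx": -8,"ty": 0,"tz": 20,"ax": -0.005,"ay": -0.12,"az": -0.004}
    - {"tx": -17,"ty": -0.6,"tz": 35,"ax": -0.01,"ay": -0.176,"az": -0.007}
    - {"tx": -17,"ty": -0.6,"tz": 50,"ax": -0.01,"ay": -0.176,"az": -0.007}
    - {"tx": -17,"ty": -0.6,"tz": 50,"ax": -0.01,"ay": -0.176,"az": -0.007}

```text
clock: 20.0
tool_pos: [0.4782, -0.2908, 0.115]
tool_rot: [2.376, 1.945, 0.085]
wrist_force: [0.3, 1.1, -0.1]
grip_width: 0.0598
```

Run:
```python
from h import *
from bench import r
A=cur(r.get_state());print(A[0])
B=grip(-.03,.08,-5,-180,-.002,off=.0167); print(rel(A,B),B[0])
```

```text
[ 0.47824297 -0.29083177  0.11504306]
tx 7.2 ty 0.2 tz 51.9 ax 0.002 ay 0.001 az 0.002 [ 0.48440509 -0.28478666  0.06336355]
```

step_arm:
  targets:
    - {"tx": 7,"ty": 0,"tz": 20,"ax": 0,"ay": 0,"az": 0}
    - {"tx": 7,"ty": 0,"tz": 38,"ax": 0,"ay": 0,"az": 0}
    - {"tx": 7,"ty": 0,"tz": 50,"ax": 0,"ay": 0,"az": 0}
    - {"tx": 7,"ty": 0,"tz": 52,"ax": 0,"ay": 0,"az": 0}
    - {"tx": 7,"ty": 0,"tz": 52,"ax": 0,"ay": 0,"az": 0}

```text
clock: 20.5
tool_pos: [0.4843, -0.2852, 0.0639]
tool_rot: [2.376, 1.945, 0.086]
wrist_force: [-0.1, -0.3, 0.4]
grip_width: 0.0602
```

step_arm:
  targets:
    - {"tx": 0,"ty": 0,"tz": 0,"ax": 0,"ay": 0,"az": 0}
    - {"tx": 0,"ty": 0,"tz": 0,"ax": 0,"ay": 0,"az": 0}
    - {"tx": 0,"ty": 0,"tz": 0,"ax": 0,"ay": 0,"az": 0}
    - {"tx": 0,"ty": 0,"tz": 0,"ax": 0,"ay": 0,"az": 0}
  fingers: 20
  force: 40

```text
clock: 20.9
tool_pos: [0.4834, -0.2854, 0.0649]
tool_rot: [2.377, 1.944, 0.084]
wrist_force: [-6.4, 1.1, 8.0]
grip_width: 0.0349
```

Run:
```python
from h import *
from bench import r
s=r.get_state(); A=cur(s);print(A[0],s["wrist_force"],s["torque"],s["grip_width"])
Q=R.from_euler("z",-YAW,degrees=True); c=Q.apply(A[0]+A[1].apply([0,0,-.0167])-J0); tz=Q.apply(A[1].apply([0,0,1])); T=np.degrees(np.arctan2(tz[1],-tz[2])); print(c,T)
for dt,dz in((0,.0015),(5,.0015),(10.5,.0015),(10.5,0)): print(rel(A,grip(c[0],c[2]+dz,T+dt,-180,c[1],off=.0167)))
```

```text
[ 0.48340324 -0.28537644  0.06486763] [-6.38595095  1.12414823  8.00014669] [ 0.23499263  1.24135439 -0.16642243] 0.03492883572478009
[-0.03074729 -0.00111174  0.08150193] -5.083041376515925
tx 0.0 ty 0.1 tz -1.5 ax -0.000 ay 0.002 az 0.001
tx 0.0 ty -1.3 tz -1.6 ax 0.087 ay 0.002 az 0.001
tx 0.0 ty -2.9 tz -1.8 ax 0.183 ay 0.002 az 0.001
tx 0.0 ty -3.0 tz -0.3 ax 0.183 ay 0.002 az 0.001
```

step_arm:
  targets:
    - {"tx": 0,"ty": 0,"tz": 0,"ax": 0,"ay": 0,"az": 0}
    - {"tx": 0,"ty": 0,"tz": 0,"ax": 0,"ay": 0,"az": 0}
    - {"tx": 0,"ty": 0.8,"tz": 4,"ax": 0,"ay": 0,"az": 0}
    - {"tx": 0,"ty": 0.8,"tz": 4,"ax": 0,"ay": 0,"az": 0}
  fingers: 50

```text
clock: 21.3
tool_pos: [0.4846, -0.2856, 0.0605]
tool_rot: [2.377, 1.944, 0.084]
wrist_force: [0.8, -0.2, 0.1]
grip_width: 0.05
```

step_arm:
  targets:
    - {"tx": 0,"ty": 0,"tz": 0,"ax": 0,"ay": 0,"az": 0}
    - {"tx": 0,"ty": 0,"tz": 0,"ax": 0,"ay": 0,"az": 0}
    - {"tx": 0,"ty": 0,"tz": 0,"ax": 0,"ay": 0,"az": 0}
    - {"tx": 0,"ty": 0,"tz": 0,"ax": 0,"ay": 0,"az": 0}
  fingers: 20
  force: 40

```text
clock: 21.7
tool_pos: [0.4838, -0.2853, 0.0604]
tool_rot: [2.378, 1.945, 0.083]
wrist_force: [-5.7, 0.6, 5.4]
grip_width: 0.035
```

step_arm:
  targets:
    - {"tx": 0,"ty": 0,"tz": -2,"ax": 0,"ay": 0,"az": 0}
    - {"tx": 0,"ty": -1.3,"tz": -2,"ax": 0.08,"ay": 0,"az": 0}
    - {"tx": 0,"ty": -2.9,"tz": -2,"ax": 0.183,"ay": 0,"az": 0}
    - {"tx": 0,"ty": -2.9,"tz": -2,"ax": 0.183,"ay": 0,"az": 0}

```text
clock: 22.1
tool_pos: [0.4816, -0.285, 0.0619]
tool_rot: [-2.371, -1.94, 0.099]
wrist_force: [-5.2, 0.4, 11.3]
grip_width: 0.0351
```

Run:
```python
from h import *
from bench import r
s=r.get_state(); A=cur(s);print(A[0],s["wrist_force"],s["torque"],s["grip_width"])
Q=R.from_euler("z",-YAW,degrees=True); c=Q.apply(A[0]+A[1].apply([0,0,-.0167])-J0); tz=Q.apply(A[1].apply([0,0,1])); T=np.degrees(np.arctan2(tz[1],-tz[2])); print(c,T)
w=r.read_camera("wrist"); f=w["frame"]
print(proj(w,jw((.065,.009,.137))))
```

```text
[ 0.48164483 -0.28499815  0.06186074] [-5.22483217  0.3864694  11.28693379] [0.04791616 0.92544503 0.01872582] 0.03511251749039102
[-0.03072346 -0.00245558  0.07847772] 5.714263908331517
[188.52773997 -10.72177713]
```

step_arm:
  targets:
    - {"tx": 0,"ty": -1,"tz": -1.5,"ax": 0,"ay": 0,"az": 0}
    - {"tx": 0,"ty": -1.2,"tz": -2,"ax": 0,"ay": 0,"az": 0}
    - {"tx": 0,"ty": -1.2,"tz": -2,"ax": 0,"ay": 0,"az": 0}

```text
clock: 22.45
tool_pos: [0.4806, -0.2847, 0.064]
tool_rot: [-2.374, -1.942, 0.095]
wrist_force: [0.7, 0.4, -3.1]
grip_width: 0.0348
```

step_arm:
  targets:
    - {"tx": 0,"ty": 0,"tz": 0.8,"ax": 0,"ay": 0,"az": 0}
    - {"tx": 0,"ty": 0,"tz": 1.2,"ax": 0,"ay": 0,"az": 0}

```text
clock: 22.65
tool_pos: [0.4804, -0.2847, 0.0628]
tool_rot: [-2.374, -1.942, 0.095]
wrist_force: [-0.6, -0.3, -2.6]
grip_width: 0.035
```

step_arm:
  targets:
    - {"tx": 0,"ty": 0,"tz": 0,"ax": 0,"ay": 0,"az": 0}
    - {"tx": 0,"ty": 0,"tz": 0,"ax": 0,"ay": 0,"az": 0}
    - {"tx": 0,"ty": 0,"tz": 0,"ax": 0,"ay": 0,"az": 0}
    - {"tx": 0,"ty": 0,"tz": -30,"ax": 0,"ay": 0,"az": 0}
    - {"tx": 0,"ty": 0,"tz": -75,"ax": 0,"ay": 0,"az": 0}
  fingers: 60

```text
clock: 23.15
tool_pos: [0.4859, -0.2851, 0.1363]
tool_rot: [-2.37, -1.939, 0.098]
wrist_force: [0.0, 0.6, -0.4]
grip_width: 0.0598
```

Run:
```python
from h import *
from bench import r
A=cur(r.get_state())
C=(np.array([.4798,-.4143,.2549]),R.from_rotvec([-1.961,-1.592,-.805])); print(rel(A,C))
```

```text
tx -127.8 ty 7.6 tz -120.0 ax -0.092 ay 0.783 az -0.032
```

step_arm:
  targets:
    - {"tx": -10,"ty": 1,"tz": -48,"ax": -0.02,"ay": 0,"az": 0}
    - {"tx": -35,"ty": 2,"tz": -90,"ax": -0.04,"ay": 0.1,"az": -0.005}
    - {"tx": -70,"ty": 4,"tz": -120,"ax": -0.06,"ay": 0.23,"az": -0.01}
    - {"tx": -110,"ty": 6,"tz": -120,"ax": -0.08,"ay": 0.36,"az": -0.02}
    - {"tx": -128,"ty": 8,"tz": -120,"ax": -0.092,"ay": 0.5,"az": -0.03}

```text
clock: 23.65
tool_pos: [0.4798, -0.4176, 0.2574]
tool_rot: [-2.142, -1.761, -0.55]
wrist_force: [1.0, 0.3, -1.1]
grip_width: 0.06
```

step_arm:
  targets:
    - {"tx": 0,"ty": 0,"tz": 0,"ax": 0,"ay": 0.14,"az": 0}
    - {"tx": 0,"ty": 0,"tz": 0,"ax": 0,"ay": 0.26,"az": 0}
    - {"tx": 0,"ty": 0,"tz": 0,"ax": 0,"ay": 0.26,"az": 0}
    - {"tx": 0,"ty": 0,"tz": 0,"ax": 0,"ay": 0.26,"az": 0}

```text
clock: 24.05
tool_pos: [0.4798, -0.4183, 0.2555]
tool_rot: [-1.969, -1.617, -0.786]
wrist_force: [0.4, 0.2, 0.2]
grip_width: 0.06
```

```bash
python3 ang.py
python3 - <<'E'
from h import *
from bench import r
w=r.read_camera("wrist");s=r.get_state();print(s["tool_pos"],s["joints"])
for n,p in(("stubend",(.09,0,.08)),("foot",(-.16,0,.08)),("ptip",(.115,.01,.145)),("stubtip",(.065,.009,.137))): print(n,proj(w,jw(p)))
a,b=proj(w,jw((.08,.01,.12))).astype(int)
cv2.imwrite("pics/w8.png",cv2.resize(w["frame"][max(0,b-60):b+60,a-80:a+80,::-1],(800,600),interpolation=cv2.INTER_CUBIC)); print(a-80,max(0,b-60))
E
```

```text
blob [250.96296296  96.09876543] [23 14 11  9 81]
78 .oooooooo..xxx..................xxxxxxxx
79 ooooooooo....xxxx...............xxxxxxxx
80 oooooooo.......xxx..............xxxxxxxx
81 oooooooo........................xxxxxxxx
82 oooooooo.........................xxxxxxx
83 oooooooo..........................xxxxxx
84 oooooooo.xxx......................xxxxxx
85 ooooooo...xxxxxx..................xxxxxx
86 ooooooo...........................xxxxxx
87 oooooooo...........................xxxxx
88 oooooooo...........................xxxxx
89 oooooooo...........................xxxxx
90 oooooooo.xx..x......................xxxx
91 oooooooo.xxxxxxx....................xxxx
92 oooooooo..................oo####o...xxxx
93 oooooooo.................#########.xxxxx
94 ooooooooo..............o##########.xxxxx
95 ooooooooo..............###########oxxxxx
96 ooooooooo.............o###########oxxxxx
97 oooooooooo............o###########oxxxxx
98 ooooooooooo...........o##########oooxxxx
99 oooooooooooo...........#########ooooxxxx
100 oooooooooooo...........o######ooooooxxxx
101 ooooooooooooo...........ooooooooo
[... 1160 characters left out ...]
...........
75 238 ....xx..........xxxxxxxxx...............
77 238 .................xxxxxxxxx..............
79 238 xx...............xxxxxxxxx..............
81 238 ..................xxxxxxxxx.............
83 238 ...................xxxxxxxx.............
85 238 x..................xxxxxxxxx............
87 238 ....................xxxxxxxx............
89 238 ....................xxxxxxxxx...........
91 238 .....................xxxxxxxxx..........
[ 0.48035239 -0.4168265   0.25920974] [-0.95735953  0.88574013  0.92707067  2.18846806  0.52138984  0.64787927]
stubend [262.93259075 114.7165326 ]
foot [254.8461583  320.27643705]
ptip [252.02930017  58.06727224]
stubtip [251.45376281  96.68559006]
172 37
```

View pics/w8.png

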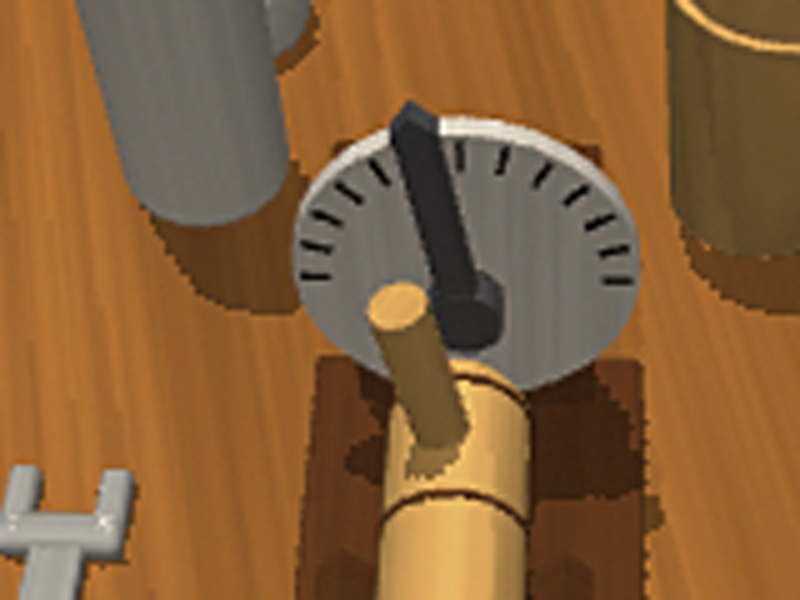

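Run:
```python
from h import *
from bench import r
w=r.read_camera("wrist")
f=w["frame"].astype(int)
st=xplane(w,251,96.1,.065)
# pointer: front-face edges rows->centre (front face, half thick ~ x .111)
rows=[(63,238+16.3),(67,238+18),(71,238+19),(75,238+20),(79,238+21),(83,238+22.5),(87,238+23.5)]
P=np.array([xplane(w,u,v,.112) for v,u in rows]); d=np.polyfit(P[:,2],P[:,1],1)
print("ptr slope deg",np.degrees(np.arctan(d[0])),"y at z .08",np.polyval(d,.08))
tip=xplane(w,238+15.5,57,.113)
print("stub",st,"tip",tip)
for c in(0,-.001,-.002,-.003): print(c,"stub",np.degrees(np.arctan2(st[1]-c,st[2]-.08)),np.hypot(st[1]-c,st[2]-.08),"ptr",np.degrees(np.arctan2(tip[1]-c,tip[2]-.08)))
# stub's own axis slope: base on the leg top crop (440,445) , tip (400,307)
b=xplane(w,172+440/5,37+448/5,.065); print("base",b,"stub slope",np.degrees(np.arctan2(st[1]-b[1],st[2]-b[2])))
# leg axis from silhouette between body x=-60..60
for v in range(150,290,15):
  L=f[v]; m=(L[:,0]-L[:,2]>65)&(L[:,0]>135)
  print(v,"".join("#" if m[u] else "." for u in range(232,290)))
Q=R.from_euler("z",-YAW,degrees=True)
for u,v in((262,160),(259,250)): print(Q.apply(plane(w,u,v,.08)-J0))
```

```text
ptr slope deg 9.708811236438468 y at z .08 -0.0034410030323150896
stub [0.065      0.00929378 0.13955486] tip [0.113      0.00795776 0.14969592]
0 stub 8.869705306028342 0.06027566834566916 ptr 6.513722505315038
-0.001 stub 9.806420521056681 0.06043793314345595 ptr 7.323861316909113
-0.002 stub 10.737871995034745 0.0606162629233162 ptr 8.131066441494394
-0.003 stub 11.663616010915774 0.06081051635140377 ptr 8.935035212306216
base [0.065      0.00227069 0.08899143] stub slope 7.907597782269033
150 ................############################..............
165 ...............############################...............
180 ..............#############################...............
195 .............#############################................
210 ............##############################................
225 ...........##############################.................
240 .........################################.................
255 ........################################..................
270 ............###########################...................
285 .....................#####.........#......................
[ 0.02255004 -0.00111433  0.08      ]
[-0.08933131 -0.00163714  0.08      ]
```

Run:
```python
from h import *
from bench import r
w=r.read_camera("wrist"); f=w["frame"].astype(int)
Q=R.from_euler("z",-YAW,degrees=True)
print("leg at groove",Q.apply(plane(w,172+455/5,37+517/5,.083)-J0))
print("hub",[xplane(w,172+469/5,37+322/5,x) for x in(.104,.107,.110)])
# silhouettes: gradient-based edges, per row
for v in(125,130,135,140,145,150,155,165,175,195,215):
  L=cv2.GaussianBlur(w["frame"],(3,3),0)[v].astype(int); g=(L[:,0]-L[:,2]); s=np.array(L.sum(1))
  print(v,[int(x) for x in g[240:285]])
```

```text
leg at groove [ 0.0497369  -0.00162212  0.083     ]
hub [array([ 0.104     , -0.00381472,  0.09139967]), array([ 0.107     , -0.00361083,  0.08821451]), array([ 0.11      , -0.00340694,  0.08502935])]
125 [65, 66, 67, 68, 66, 61, 54, 50, 50, 63, 89, 105, 111, 108, 87, 64, 59, 61, 62, 63, 63, 64, 64, 65, 79, 110, 128, 130, 127, 121, 116, 111, 107, 102, 98, 92, 78, 56, 43, 43, 45, 44, 43, 43, 44]
130 [59, 47, 42, 45, 45, 46, 45, 44, 51, 73, 95, 106, 104, 89, 78, 79, 81, 82, 82, 83, 84, 92, 108, 121, 127, 130, 128, 128, 127, 126, 120, 111, 105, 100, 96, 90, 76, 58, 44, 42, 44, 44, 43, 43, 43]
135 [66, 67, 69, 70, 69, 67, 64, 60, 68, 88, 101, 107, 114, 120, 124, 126, 128, 126, 125, 124, 124, 124, 122, 121, 123, 126, 128, 129, 130, 128, 119, 109, 103, 99, 95, 88, 72, 53, 42, 43, 43, 43, 43, 42, 42]
140 [67, 68, 70, 68, 68, 68, 68, 66, 66, 68, 69, 81, 97, 111, 122, 128, 130, 130, 129, 129, 130, 130, 128, 128, 130, 131, 131, 130, 128, 120, 103, 82, 67, 65, 70, 75, 68, 54, 53, 64, 68, 65, 65, 66, 66]
145 [67, 68, 69, 69, 69, 68, 64, 64, 77, 95, 106, 112, 115, 118, 121, 124, 127, 129, 129, 13
[... 665 characters left out ...]
7, 125, 118, 106, 96, 91, 89, 85, 74, 56, 43, 41, 41, 41, 41, 41, 41, 40]
175 [42, 42, 43, 43, 42, 49, 62, 73, 86, 104, 115, 120, 123, 125, 127, 129, 130, 130, 130, 130, 129, 130, 130, 129, 127, 127, 126, 126, 124, 118, 104, 85, 71, 63, 59, 56, 53, 48, 48, 48, 49, 49, 48, 48, 48]
195 [69, 70, 71, 69, 76, 95, 105, 108, 112, 115, 119, 121, 123, 126, 128, 128, 129, 130, 130, 130, 129, 129, 128, 127, 125, 124, 124, 123, 118, 109, 98, 89, 85, 83, 78, 67, 54, 48, 50, 50, 49, 48, 50, 53, 54]
215 [71, 71, 75, 90, 102, 107, 111, 115, 117, 120, 123, 126, 127, 128, 128, 130, 129, 129, 129, 129, 128, 127, 125, 124, 124, 124, 123, 119, 111, 101, 90, 86, 84, 78, 65, 52, 47, 49, 50, 49, 49, 48, 57, 71, 76]
```

Run:
```python
from h import *
from bench import r
w=r.read_camera("wrist"); f=w["frame"].astype(int)
def sl(x,r0,r1,t,c,off=0):
    t=np.radians(t); n=np.array([0,np.cos(t),-np.sin(t)]); d=np.array([0,np.sin(t),np.cos(t)]); b=np.array([x,c,.08])+n*off
    p=proj(w,jw(b+d*r0)); q=proj(w,jw(b+d*r1)); return np.degrees(np.arctan2(p[0]-q[0],p[1]-q[1]))
for t in(5,7,9,11,13): print(t,"stub",[round(sl(.065,.03,.056,t,-.001,o),2) for o in(-.007,0,.007)],"ptr",round(sl(.112,.025,.06,t,-.0015),2))
# subpixel edges of stub rows 102..112 and pointer rows 64..88, on red channel
R_=cv2.GaussianBlur(w["frame"],(3,3),0).astype(float)
def edge(v,a,b,ch):  # strongest gradient position between cols
    g=np.gradient(ch[v])[a:b]; g=np.abs(g); i=g.argmax(); s=slice(max(0,i-2),i+3); return a+(np.arange(len(g))[s]*g[s]).sum()/g[s].sum()
rb=R_[...,0]-R_[...,2]
L=[(v,edge(v,244,255,rb)) for v in range(102,112)]; Rr=[(v,edge(v,256,268,rb)) for v in range(98,106)]
for n,E in(("stubL",L),("stubR",Rr)):
    E=np.array(E); k=np.polyfit(E[:,0],E[:,1],1); print(n,np.degrees(np.arctan(k[0])),np.abs(E[:,1]-np.polyval(k,E[:,0])).max(),E[:,1].round(1))
S=R_.sum(2)
PL=np.array([(v,edge(v,int(250+(v-63)*.3)-6,int(250+(v-63)*.3)+4,S)) for v in range(66,89)]); PR=np.array([(v,edge(v,int(260+(v-63)*.3)-4,int(260+(v-63)*.3)+6,S)) for v in range(70,89)])
for n,E in(("ptrL",PL),("ptrR",PR)):
    k=np.polyfit(E[:,0],E[:,1],1); print(n,np.degrees(np.arctan(k[0])),E[:,1].round(1))
```

```text
5 stub [np.float64(10.4), np.float64(11.7), np.float64(12.99)] ptr 10.15
7 stub [np.float64(13.42), np.float64(14.7), np.float64(15.96)] ptr 12.86
9 stub [np.float64(16.39), np.float64(17.64), np.float64(18.87)] ptr 15.53
11 stub [np.float64(19.3), np.float64(20.51), np.float64(21.7)] ptr 18.16
13 stub [np.float64(22.14), np.float64(23.32), np.float64(24.47)] ptr 20.75
stubL 19.8009060870398 0.1441781173816139 [245.3 245.7 246.2 246.5 246.7 247.1 247.6 247.9 248.2 248.6]
stubR 19.339984204742514 0.464310801722263 [257.  257.2 257.3 257.3 257.6 258.6 258.9 259.3]
ptrL 19.687372617629503 [249.3 249.2 249.  250.4 250.9 251.  247.7 249.  247.9 251.8 252.8 252.9
 253.2 253.4 253.8 254.1 254.4 254.7 255.  255.2 255.4 255.7 256.1]
ptrR 8.988390291877149 [264.4 264.4 261.1 261.1 261.7 262.  262.2 262.4 262.7 263.  263.3 263.6
 263.8 264.  264.3 264.6 264.9 265.2 265.3]
```

Run:
```python
from h import *
from bench import r
w=r.read_camera("wrist"); f=w["frame"].astype(int)
print([(v,int(f[v,255,0]),int(f[v,255,0]-f[v,255,2])) for v in range(300,336,2)])
print([(v,int(f[v,264,0]),int(f[v,264,0]-f[v,264,2])) for v in range(100,126)])
for x in(-.157,-.160,-.163): print(x,proj(w,jw((x,0,.092))),proj(w,jw((x,0,.068))))
for x in(.087,.09,.093): print(x,proj(w,jw((x,0,.096))))
# seating: tops of groove/leg width at each V from silhouette, px width*depth -> height
W=w["world_to_cam"]
for v,l,rr in((155,247.2,276.1),(195,244.2,275.5),(215,242.8,274.3)):
    print(v,(rr-l),[round(np.ptp([proj(w,jw((plane(w,260,v,z)@[0,0,0]+0 if False else R.from_euler('z',-YAW,degrees=True).apply(plane(w,260,v,z)-J0)[0],y,z)))[0] for y in(-.018,.018)]),2) for z in(.08,.09)])
```

```text
[(300, 153, 89), (302, 153, 88), (304, 153, 88), (306, 153, 87), (308, 151, 87), (310, 151, 88), (312, 150, 87), (314, 149, 86), (316, 147, 85), (318, 147, 86), (320, 148, 86), (322, 115, 66), (324, 97, 60), (326, 70, 53), (328, 61, 44), (330, 95, 70), (332, 92, 66), (334, 93, 67)]
[(100, 44, 4), (101, 46, 5), (102, 46, 5), (103, 45, 4), (104, 44, 3), (105, 45, 5), (106, 44, 3), (107, 43, 4), (108, 36, 3), (109, 94, 6), (110, 135, 33), (111, 234, 140), (112, 250, 137), (113, 136, 87), (114, 54, 47), (115, 255, 141), (116, 249, 138), (117, 250, 138), (118, 177, 101), (119, 183, 105), (120, 121, 71), (121, 98, 58), (122, 105, 60), (123, 97, 55), (124, 102, 61), (125, 108, 62)]
-0.157 [253.76846196 316.5323182 ] [255.45375595 320.04033348]
-0.16 [253.62567852 319.92272832] [255.32691009 323.22382872]
-0.163 [253.48168625 323.34184215] [255.19906053 326.43251421]
0.087 [262.23860262 109.5745313 ]
0.09 [262.31853307 107.69492722]
0.093 [262.39796211 105.82711435]
155 28.900000000000034 [np.float64(29.99), np.float64(30.91)]
195 31.30000000000001 [np.float64(31.86), np.float64(32.83)]
215 31.5 [np.float64(32.79), np.float64(33.8)]
```

```bash
python3 -c "
from bench import r
print(r.get_state()['clock']); print(r.hand_in())"
```

```text
24.35
the job is handed in; nothing more can be done
None
```

I laid the leg in both V-blocks with its stub end next to the scale and rolled it to match the index arm in three steps: 42° while placing it, then about 49° and 10.5° with fresh grips. I handed in at 24.4 s with the gripper open and clear of everything.

**Roll:** the last wrist image puts the stub at about 9–11° towards jig +y and the index arm at about 8–10°. My separate estimates of the gap ran from about +2.7° to −1.8°, with most at +1° to +2°. That is within the measuring noise, so I did not correct it further.

**Seating:** the leg's apparent width and centre line in that image fit a leg down in the V-blocks. I released it with the last force reading close to the leg's own weight, so it was barely touching them. I did not measure the seating any other way.

**Position along the cradle:** the leg is about 2 mm (1.5–3 mm) short of nominal, away from the scale.

**Other things:** the gripper never went near the index arm or the other objects, and the last images show nothing displaced near the scale. I did not re-measure the objects' positions numerically. Some grips wedged slightly, with up to about 19 N at the wrist, so I reopened and took those again.

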